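# Pin the cam dog and clamp the drawer rail

### The arm

A 6-joint arm with a two-finger parallel gripper is mounted at the origin on a cart in front of the work surface, level with it; the furniture and walls round the work are solid. World frame = base frame: x ahead of the robot, y to its left, z up, the work surface at z = 0. Lengths are in mm, angles in rad, forces in N, time in s.
With the tool pointing down it reaches from about 250 to 800 mm from the base axis. Payload 3.9 kg.
Tool frame: the origin (TCP) lies midway between the tips of the shut fingers; the grasp point (between the pads) lies 19 mm behind it (pinch_z is the z of the grasp point in the tool frame, in mm); z points along the fingers, y is the direction in which the jaws open and shut (so a half turn about z gives the same grasp; the last joint's range is limited). The gripper opens to 85 mm and grips with 20 to 120 N. Pads are 22 mm wide; open, the fingers measure 114 mm over their backs; the gripper's body (76 mm by 85 mm) begins 54 mm behind the grasp point. The pads swing forward as they close: fully open they stand 13 mm farther back than shut.
Start: joints at [0, 0.26, -0.138, 1.173, 0, 1.571], TCP at [524.991, -0, 191.604] pointing down, gripper open.
Joint ranges: [-2.78, 2.78], [-0.83, 1.72], [-1.28, 1.37], [-1.9, 2.12], [-1.57, 1.48], [-3.14, 3.14]. Speed limits (rad/s): [2.57, 2.57, 3.14, 3.14, 3.14, 3.14].

### API

Orientations are given as a 3x3 rotation matrix whose columns are the frame's x, y, z axes.
In Python, from station import * gives the robot as it stands. The module is installed in compiled form; this text tells all that it offers.
- The arm moves only by the tool play_rows, never from a script. Its argument "deltas" is a list that holds one entry, the list of rows, each a list of 7 numbers: the shift along the tool's x, y, z in mm, then the turn, a rotation vector about the tool's x, y, z in rad, then the opening, from 0 (shut) to 1 (fully open). In form: [[[tx, ty, tz, wx, wy, wz, fingers], ...]]. A call has 1 to 5 rows; each row is the pose to reach, as a shift and turn from the pose commanded when the call began, along the tool's axes at that moment; what a row does not reach only later rows make up. A row lasts 1/8 s, in which the tool goes at most 62.5 mm and 10.7 degrees, less where a joint would pass 70% of its speed; a pose out of reach is approached as far as the arm can. A call with a gripper value outside its range is refused whole. The fingers move at their own pace and stop on an object; "force" is the grip in N (left out, the last holds). Time passes only in rows, so rows that repeat a pose let the fingers close. It gives the time, the measured TCP pose, the force and the opening at its end, in the units of the state.
- get_obs(): the state, without advancing time (a new reading comes with each control period).
- capture(name): name is "scene" or "side" or "wrist"; returns (picture, depth): 384x512x3 uint8, blue, green, red; 384x512 float32, mm along the optical axis (not along the pixel's ray), 0 where there is no reading.
- get_calibration(name): a dict with "fx", "fy", "cx", "cy" (pixels), "R" (3x3) and "t" (3): a world point X has camera coordinates R X + t. Camera axes: x right, y down, z forward; pixel columns grow to the right and rows downward; lengths in mm; the calibration is good to about 2 mm. A picture is of the moment at which its call begins: read the wrist's pose just before it. get_calibration takes no time and is no camera call; for the wrist camera it gives the pose at the moment of the call.
- job_done(): hands the job in, once; it reports no verdict.
The state is a dict: "time_s": time; "q": joint angles; "joint_velocities": joint speeds; "tau": joint torques, N m; "ee_pos": TCP position; "tool_rot": TCP orientation; "ft_force": force on the tool from outside, world axes, zero at the start; "wrist_torque": the same for the moment, N m; "grip_width": opening from 0.0 (shut) to 1.0 (fully open).
Only numpy, scipy, OpenCV 4.12 (cv2) and the standard library are available. Lean on these libraries where they do the work, as an engineer would, in place of code of your own. Each camera call takes 0.05 s, during which the arm holds its last target.

### The job

Clamp the drawer rail against the fence of the clamping board with the wooden cam dog: lift the cam out of its rack by the lever, set its pin on the board in front of the rail and slide the tip lightly along until it drops into the blind pivot hole, and seat it fully home. Then turn the lever until the cam wedges the rail snugly flat against the fence, and leave it clamped. Neither gouge the board with the pin nor bruise the rail by forcing the cam, and leave the round dog in the rack and the block plane where they are.

Things in the scene. Friction and masses are not known exactly. Their poses are not given: they have to be found in the camera images.
- fence: Straight dark wooden fence, 24 x 260 x 24 mm, fixed along the far side of the clamping board with two brass wing nuts (12 mm proud). Origin: centre of its underside, on the board's top, 28 mm above the bench. x points away from the robot, y along its length, z up; its clamping face, towards the robot, is at x = -12 mm.
- hole_line_mid (a point): Point on the board's top, 69 mm in front of the fence's face, carried by the fence (same axes). The board's only hole, blind, 11.2 mm wide, 22 mm deep, lies up to 16 mm from it along the fence (y) and up to 1.5 mm across (x); where is not known, as the fence is adjustable. The board, about 200 x 302 x 28 mm, is fixed, flat and clear for 60 mm round here, but for the rail.
- rail: Loose drawer rail of pale wood lying flat on the board between fence and hole: 44 mm wide (x), 200 mm long (y) plus a 26 mm tenon at each end, 14 mm thick, 0.09 to 0.18 kg. Origin: centre of its underside, 34 mm in front of the fence's origin when flat against it; at the start it stands up to 3 mm off the fence.
- cam_grip (a point): Grip point of the cam dog, a loose dark wooden eccentric with a lever on top and a pivot pin below (0.16 kg): on the pin's axis, 62 mm above the pin's tip. x: outwards along the lever, y: across it, z: up. The thumb grip is 16 mm thick (y), x = -22 to +24 mm, and 38 to 78 mm above the tip; its tail, 22 mm high, runs on to x = 66 mm. Pin home: this point is 44 mm above the board.
- cam_tip (a point): Centre of the flat tip of the cam's steel pin (same axes as the grip point). The pin is 18 mm long and 10 mm in diameter; its lowest 4 mm taper to a tip 6 mm across. With the pin home the disc above it lies on the board.
- cam_disc (a point): Centre of the cam's eccentric disc, 56 mm in diameter, 18 to 38 mm above the tip; 9 mm from the pin axis towards the lever, so the rim is 19 mm from the pin axis opposite the lever and 37 mm on its side. Seat it with the lever pointing away from the fence; pin home, 60 to 80 degrees of turn either way wedges the rail against the fence, and friction holds it when let go.
- dog: Loose plain round bench dog, pale wood, head 32 mm in diameter and 16 mm high, standing in the rack's other hole. Origin: tip of its peg. To be left alone.
- rack: Dark wooden rack, 56 x 144 x 30 mm, fixed, to the right of the board. Two through holes 13.5 mm wide, 72 mm apart along its y axis; the cam dog stands upright in one (disc on the rack's top, pin loose in the hole), the round dog in the other. Origin: centre of its underside.
- block_plane: Loose block plane, about 92 x 155 x 59 mm, on the bench to the left of the board. Origin: centre of its underside. To be left alone.

How it is judged:
By the outcome, as a careful person would: the job done as asked, in the order asked, and still so for the second after the job is handed in, with the robot touching nothing.
It also fails if it takes over 72 s, if anything falls off the work surface, if the arm or the gripper's body presses on something with over 40 N, if the wrist force passes 120 N, or if a joint passes its speed limit or range.

## Working session

There is one attempt and no reset: what is moved stays moved. The work goes in short steps, Python scripts to look and compute and a tool call to move; the robot and the scene stay as the last step left them, time stands still between calls to the robot, and variables do not carry over. Pictures are saved under pics/ and viewed, and the job is handed in when it is done.

Besides the shell and the picture viewer there is one more tool, called after "Call:" as name(argument=value, ...), one argument or row to a line, values as JSON. play_rows: Moves the arm, as the interface text tells. Its arguments: {"type":"object","properties":{"deltas":{"type":"array"},"force":{"type":"number"}},"required":["deltas"]}

```bash
mkdir -p pics; python3 - <<'E'
from station import *
import cv2,numpy as np
o=get_obs();print(o)
for n in["scene","side","wrist"]:
    c=get_calibration(n);print(n,c)
    p,d=capture(n);cv2.imwrite(f"pics/{n}0.png",p);np.save(f"pics/{n}0.npy",d);np.save(f"pics/{n}0p.npy",p)
    np.savez(f"pics/{n}0c.npz",**{k:np.array(v) for k,v in c.items()})
E
```

```text
{'time_s': 0.0, 'q': array([ 4.49302555e-05,  2.60665286e-01, -1.39408614e-01,  1.17270561e+00,
        8.97178519e-07,  1.57080908e+00]), 'joint_velocities': array([-0.00289846,  0.0005249 ,  0.00153499, -0.00114152,  0.00103038,
        0.00064616]), 'tau': array([-3.22425103e-04, -4.05677426e+01,  2.53926122e+01,  1.89446745e-02,
       -4.02533055e-05,  2.61086342e-05]), 'ee_pos': array([5.24217073e+02, 2.38762811e-02, 1.90759855e+02]), 'tool_rot': array([[-3.21793283e-05,  9.99998033e-01, -1.98318005e-03],
       [ 9.99999999e-01,  3.21809942e-05,  8.08073734e-07],
       [ 8.71892850e-07, -1.98318002e-03, -9.99998033e-01]]), 'ft_force': array([-0.70239921, -0.2148752 ,  0.3235568 ]), 'wrist_torque': array([ 0.02991156,  0.01771905, -0.08675539]), 'grip_width': 0.9986155632246462}
scene {'fx': 362.60235387225185, 'fy': 362.60235387225185, 'cx': 257.9238674545968, 'cy': 196.16338310066274, 'R': array([[ 0.65271217, -0.75749932,  0.0127123 ],
       [-0.48861983, -0.43373237, -0.75705145],
       [ 0.5789797 ,  0.48792521, -0.65323158]]), 't': array([-404.496568  ,  337.83974176,  814.7376789 ])}
side {'fx': 367.53936855080826, 'fy': 367.53936855080826, 'cx': 256.5997592911118, 'cy': 190.93188466996233, 'R': array([[ 0.92893473, -0.36987725,  0.01646495],
       [-0.10541546, -0.30685395, -0.94590075],
       [ 0.3549195 ,  0.8769444 , -0.32403807]]), 't': array([-518.92338624,  139.08400674,  700.19485737])}
wrist {'fx': 290.7801327469898, 'fy': 290.7801327469898, 'cx': 254.35297995495333, 'cy': 190.4955353122841, 'R': array([[ 9.99999087e-01, -6.65736824e-04, -1.17575739e-03],
       [-2.90142237e-04, -9.55693865e-01,  2.94362279e-01],
       [-1.31963194e-03, -2.94361670e-01, -9.55693186e-01]]), 't': array([-524.68474167,  -37.95959963,  378.95454827])}
```

View pics/scene0.png

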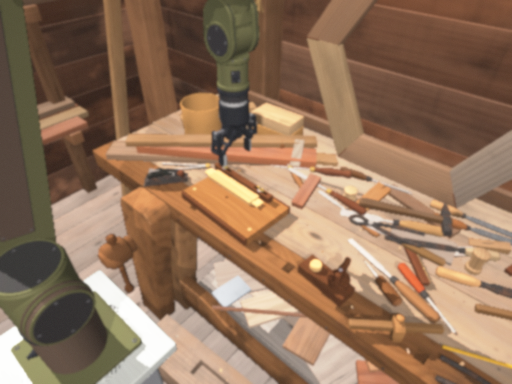

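View pics/side0.png

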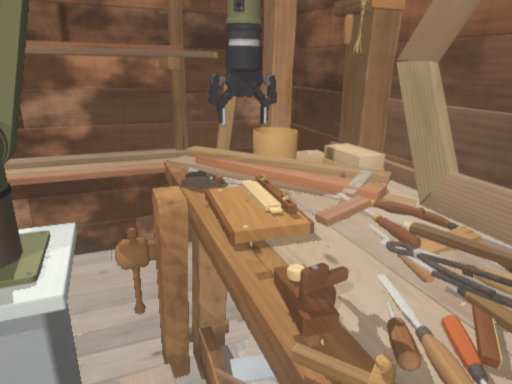

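View pics/wrist0.png

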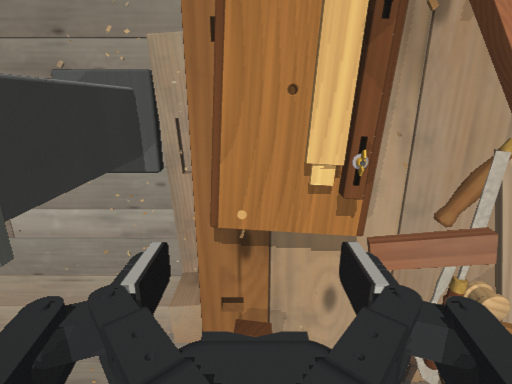

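```bash
cat > h.py <<'E'
from station import *
import cv2,numpy as np
def load(n,i):
    c=np.load(f"pics/{n}{i}c.npz");return np.load(f"pics/{n}{i}p.npy"),np.load(f"pics/{n}{i}.npy"),c
def shot(n,i):
    c=get_calibration(n);p,d=capture(n);cv2.imwrite(f"pics/{n}{i}.png",p);np.save(f"pics/{n}{i}.npy",d);np.save(f"pics/{n}{i}p.npy",p)
    np.savez(f"pics/{n}{i}c.npz",**{k:np.array(v) for k,v in c.items()}); return p,d,c
def cloud(d,c):
    v,u=np.mgrid[:384,:512]
    X=np.stack([(u-c["cx"])/c["fx"]*d,(v-c["cy"])/c["fy"]*d,d],-1)
    return (X-c["t"])@np.array(c["R"])
def ray_z(u,v,c,z):
    r=np.array([(u-c["cx"])/c["fx"],(v-c["cy"])/c["fy"],1]);R=np.array(c["R"])
    o=-R.T@c["t"];dd=R.T@r;return o+dd*(z-o[2])/dd[2]
def zoom(n,i,x0,y0,x1,y1,s,name):
    p=np.load(f"pics/{n}{i}p.npy")[y0:y1,x0:x1];cv2.imwrite(f"pics/{name}.png",cv2.resize(p,None,fx=s,fy=s,interpolation=cv2.INTER_CUBIC))
E
python3 - <<'E'
from h import *
zoom("scene",0,290,230,380,320,6,"zs");zoom("side",0,260,245,360,345,6,"zd")
for n,pts in [("scene",[(316,265),(345,270),(330,285),(255,205)]),("side",[(296,271),(318,285),(330,275),(260,210)]),("wrist",[(292,89),(280,89),(335,80),(378,80),(250,180)])]:
    p,d,c=load(n,0);C=cloud(d,c)
    for u,v in pts: print(n,u,v,C[v,u].round(1))
_,_,c=load("wrist",0);print(ray_z(292,89,c,28))
E
```

```text
scene 316 265 [ 512.6 -290.3   46.1]
scene 345 270 [ 531.3 -361.    67.5]
scene 330 285 [ 488.4 -349.1   39.3]
scene 255 205 [591.  -12.2  35.5]
side 296 271 [ 510.5 -294.9   45.8]
side 318 285 [ 510.  -364.1   61.7]
side 330 275 [ 533.8 -357.9   69.9]
side 260 210 [573.6  16.2  28. ]
wrist 292 89 [569.7  88.5   4.9]
wrist 280 89 [553.5  87.7  27.5]
wrist 335 80 [610.7  96.2  41.8]
wrist 378 80 [652.8  95.5  51.2]
wrist 250 180 [519.4 -18.   27.4]
[566.93703009  87.66593385  28.        ]
```

```bash
python3 - <<'E'
import cv2,numpy as np
a=cv2.imread("pics/zs.png");b=cv2.imread("pics/zd.png");a=cv2.resize(a,(400,400));b=cv2.resize(b,(400,400))
cv2.imwrite("pics/z01.png",np.hstack([a,b]))
E
```

```text
(no output)
```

View pics/z01.png

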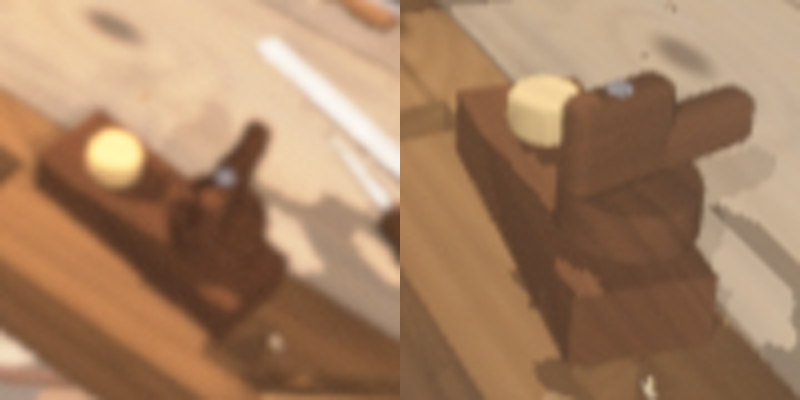

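Call:
play_rows(
  deltas=[
    [[-60,0,-5,0,0,0,1],[-120,0,-10,0,0,0,1],[-180,0,-15,0,0,0,1],[-240,0,-20,0,0,0,1],[-300,0,-25,0,0,0,1]],
  ],
)

```text
time_s: 0.78
ee_pos: [524.6, -301.8, 216.5]
tool_rot: [[0.0, 1.0, -0.0], [1.0, -0.0, 0.0], [0.0, -0.0, -1.0]]
ft_force: [1.2, -0.4, -0.0]
grip_width: 1.003
```

Call:
play_rows(
  deltas=[
    [[-60,0,0,0,0,0,1],[-120,0,0,0,0,0,1],[-150,0,0,0,0,0,1],[-150,0,0,0,0,0,1]],
  ],
)

```text
time_s: 1.27
ee_pos: [524.2, -452.2, 215.0]
tool_rot: [[0.003, 1.0, -0.001], [1.0, -0.003, 0.001], [0.001, -0.001, -1.0]]
ft_force: [-0.5, 1.5, 0.7]
grip_width: 1.001
```

```bash
python3 - <<'E'
from h import *
o=get_obs();print(o["time_s"],o["q"],o["ee_pos"],o["ft_force"])
p,d,c=shot("wrist",1)
C=cloud(d,c);m=(C[...,2]>70)&(C[...,2]<125)&(C[...,1]<-310)&(C[...,1]>-420)&(C[...,0]<600)&(C[...,0]>440)
P=C[m];print(len(P),P.min(0),P.max(0))
E
```

```text
1.275 [-7.11771406e-01  5.62337400e-01  4.01217773e-01  1.41116435e+00
 -1.91859164e-04  8.62304484e-01] [ 524.17106172 -452.24825884  214.96711171] [-0.52330642  1.51785518  0.71164929]
1222 [ 486.24543892 -369.15926953   70.00774888] [ 571.93776413 -342.69260061   92.10517271]
```

View pics/wrist1.png

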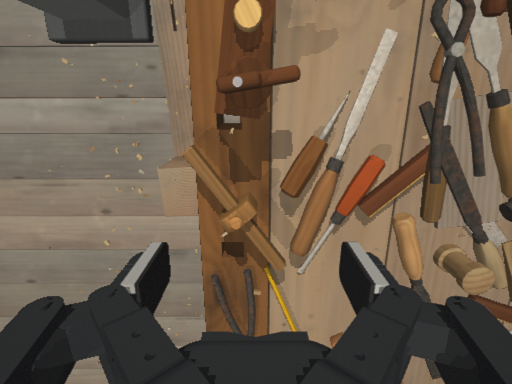

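```bash
python3 - <<'E'
from h import *
from scipy.ndimage import label
p,d,c=load("wrist",1)
C=cloud(d,c)
def rect(C,lo,hi,nm,reg):
    m=(C[...,2]>lo)&(C[...,2]<hi)&(C[...,1]<reg[3])&(C[...,1]>reg[2])&(C[...,0]<reg[1])&(C[...,0]>reg[0])
    P=C[m];r=cv2.minAreaRect(P[:,:2].astype(np.float32));print(nm,len(P),np.array(r[0]).round(1),np.array(r[1]).round(1),round(r[2],1),"zmed",np.median(P[:,2]).round(1));print(cv2.boxPoints(r).round(1).tolist())
reg=(440,600,-420,-315)
rect(C,84,120,"grip",reg);rect(C,68,120,"lever",reg);rect(C,55,67,"sub",reg)
p2,d2,c2=load("scene",0)
for u,v in [(237,82)]: print(C[v,u],ray_z(u,v,c,91))
hs=cv2.cvtColor(p,cv2.COLOR_BGR2HSV)[60:110,210:310]
m=(hs[...,1]<70)&(hs[...,2]>150);ys,xs=np.nonzero(m);l,n=label(m)
for i in range(1,n+1):
    yy,xx=np.nonzero(l==i)
    if len(yy)>10: print("white",xx.mean()+210,yy.mean()+60,len(yy),ray_z(xx.mean()+210,yy.mean()+60,c,90))
for n in("scene","side"):
    p2,d2,c2=load(n,0);rect(cloud(d2,c2),84,120,n,reg)
E
```

```text
grip 735 [ 509.2 -358.5] [45.6 16. ] 9.4 zmed 88.8
[[485.3999938964844, -354.29998779296875], [488.0, -370.1000061035156], [533.0, -362.6000061035156], [530.4000244140625, -346.79998779296875]]
lever 1351 [ 529.6 -355.2] [87. 16.] 9.2 zmed 85.9
[[485.3999938964844, -354.20001220703125], [487.8999938964844, -370.1000061035156], [573.7999877929688, -356.1000061035156], [571.2000122070312, -340.29998779296875]]
sub 49 [ 533.  -354.6] [80.7 16. ] 9.2 zmed 64.5
[[491.8999938964844, -353.20001220703125], [494.5, -369.0], [574.2000122070312, -356.0], [571.5999755859375, -340.20001220703125]]
[ 507.85756872 -359.24195994   89.79921282] [ 507.92531091 -359.31333764   91.        ]
white 236.94736842105263 81.1842105263158 76 [ 507.83304906 -358.49586168   90.        ]
scene 104 [ 504.3 -357.6] [43.7 15.7] 8.7 zmed 89.6
[[481.6000061035156, -353.20001220703125], [483.8999938964844, -368.70001220703125], [527.0999755859375, -362.1000061035156], [524.7999877929688, -346.6000061035156]]
side 229 [ 505.1 -358.3] [44.2 15.1] 8.3 zmed 89.0
[[482.20001220703125, -354.0], [484.3999938964844, -369.0], [528.0999755859375, -362.6000061035156], [525.9000244140625, -347.6000061035156]]
```

Call:
play_rows(
  deltas=[
    [[20,-3,0,0,0,0.18,1],[40,-6,0,0,0,0.36,0.5],[60,-10,0,0,0,0.54,0.45],[80,-13,0,0,0,0.72,0.45],[93.5,-16,0,0,0,0.9,0.45]],
  ],
)

```text
time_s: 1.95
ee_pos: [508.7, -353.6, 217.0]
tool_rot: [[0.785, 0.619, -0.0], [0.619, -0.785, 0.001], [0.0, -0.001, -1.0]]
ft_force: [0.8, 0.1, 0.5]
grip_width: 0.448
```

Call:
play_rows(
  deltas=[
    [[0,0,0,0,0,0.18,0.45],[0,0,0,0,0,0.36,0.45],[0,0,0,0,0,0.51,0.45],[0,0,0,0,0,0.51,0.45]],
  ],
)

```text
time_s: 2.45
ee_pos: [508.9, -354.8, 216.9]
tool_rot: [[0.987, 0.164, -0.0], [0.164, -0.987, 0.001], [-0.0, -0.001, -1.0]]
ft_force: [0.2, -0.3, -0.6]
grip_width: 0.451
```

```bash
python3 - <<'E'
from h import *
o=get_obs();print(o["time_s"],o["q"],o["ee_pos"],o["ft_force"],np.degrees(np.arctan2(o["tool_rot"][1,0],o["tool_rot"][0,0])),o["grip_width"]);print(o["tool_rot"].round(3))
p,d,c=shot("wrist",2)
C=cloud(d,c)
m=(C[...,2]>84)&(C[...,2]<110)&(C[...,1]<-315)&(C[...,1]>-420)&(C[...,0]<600)&(C[...,0]>440)
P=C[m];r=cv2.minAreaRect(P[:,:2].astype(np.float32));print(len(P),r,np.median(P[:,2]))
hs=cv2.cvtColor(p,cv2.COLOR_BGR2HSV)
E
```

```text
2.45 [-6.09022779e-01  4.21084477e-01  1.67934493e-01  1.31802337e+00
  3.67038865e-04  2.36826634e+00] [ 508.94471285 -354.81012027  216.8742419 ] [ 0.18231678 -0.34763692 -0.61097915] 9.413895523894977 0.45061758915432487
[[ 0.987  0.164 -0.   ]
 [ 0.164 -0.987  0.001]
 [-0.    -0.001 -1.   ]]
541 ((509.6512145996094, -358.40704345703125), (43.87788391113281, 14.609594345092773), 9.700321197509766) 88.86854649165507
```

View pics/wrist2.png

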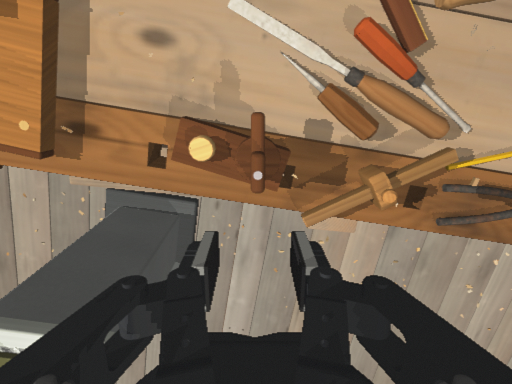

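Call:
play_rows(
  deltas=[
    [[-1,3,30,0,0,0,0.45],[-1,3,60,0,0,0,0.45],[-1,3,90,0,0,0,0.45],[-1,3,110,0,0,0,0.45],[-1,3,110,0,0,0,0.45]],
  ],
)

```text
time_s: 3.12
ee_pos: [507.1, -358.1, 104.9]
tool_rot: [[0.987, 0.162, -0.003], [0.162, -0.987, 0.003], [-0.003, -0.003, -1.0]]
ft_force: [-0.2, 0.6, -0.3]
grip_width: 0.45
```

```bash
python3 - <<'E'
from h import *
for i in range(3):
    o=get_obs();print(o["time_s"],o["ee_pos"],o["ft_force"])
    p,d,c=shot("wrist",3)
C=cloud(d,c)
m=(C[...,2]>80)&(C[...,2]<100)&(C[...,1]<-335)&(C[...,1]>-385)&(C[...,0]<600)&(C[...,0]>440)
P=C[m];r=cv2.minAreaRect(P[:,:2].astype(np.float32));print(len(P),r,np.median(P[:,2]))
shot("side",3);zoom("side",3,230,210,380,330,5,"zd3")
E
```

```text
3.125 [ 507.07629781 -358.05142714  104.89112451] [-0.15125308  0.55994677 -0.33693434]
3.175 [ 508.03191763 -358.83208086  106.31446042] [0.33572892 0.43313363 0.41496058]
3.225 [ 508.74788113 -359.41605346  107.28712371] [0.5973681  0.19439987 0.31654451]
1208 ((509.9291076660156, -358.17669677734375), (44.57788848876953, 15.618547439575195), 9.64501667022705) 88.81097893876913
```

View pics/wrist3.png

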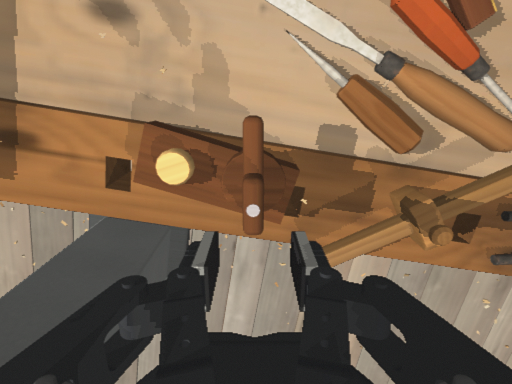

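View pics/zd3.png

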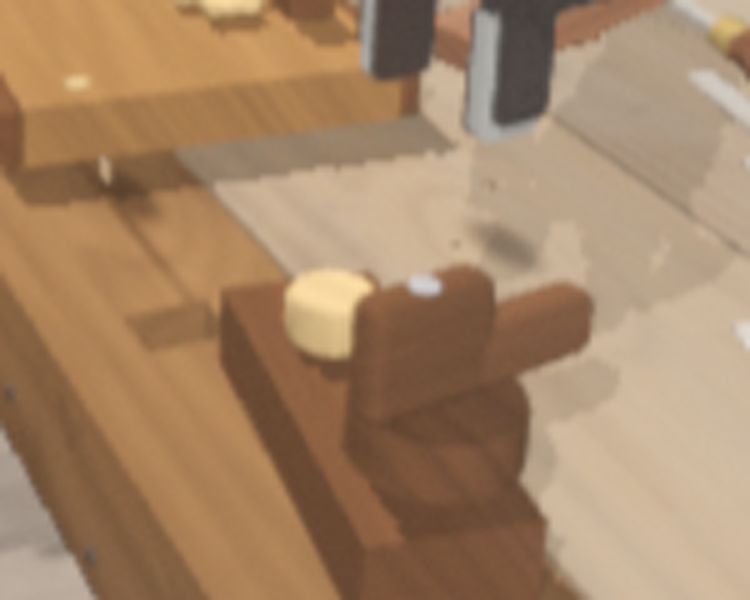

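```bash
python3 - <<'E'
from h import *
for n,i in(("side",3),("wrist",3),("wrist",2)):
    _,d,c=load(n,i)
    for X in ([508.5,-359,106],[508.5,-359,90],[508.5,-359,217]):
        x=c["R"]@np.array(X)+c["t"];print(n,i,X,c["fx"]*x[0]/x[2]+c["cx"],c["fy"]*x[1]/x[2]+c["cy"],x[2])
_,d,c=load("side",3);C=cloud(d,c)
for u,v in((305,220),(310,222),(325,235),(328,234)):print(u,v,C[v,u])
_,d,c=load("wrist",3);C=cloud(d,c);print("cam",-c["R"].T@c["t"])
for u,v in((212,250),(297,250),(200,260),(210,290)):print(u,v,C[v,u])
E
```

```text
side 3 [508.5, -359, 106] 317.4329402589402 256.885159883158 531.5003516924601
side 3 [508.5, -359, 90] 316.6648536167035 266.6125617628102 536.684960806955
side 3 [508.5, -359, 217] 323.204069742239 183.79692647751017 495.53212596065123
wrist 3 [508.5, -359, 106] 253.30226666190865 217.99129770760513 197.32351327361164
wrist 3 [508.5, -359, 90] 253.36565013850117 209.59578535952141 212.6199506146862
wrist 3 [508.5, -359, 217] 252.27716509386127 353.7719985345954 91.20447921990683
wrist 2 [508.5, -359, 106] 258.0473037969743 178.33046478547644 302.3632795919799
wrist 2 [508.5, -359, 90] 257.87287418630154 174.61462192105668 317.6576530335527
wrist 2 [508.5, -359, 217] 260.0059406146558 220.05495534015634 196.25856384106828
305 220 [ 494.10767529 -341.66352661  158.96124379]
310 222 [ 503.75472777 -339.67398658  153.60680054]
325 235 [ 500.73842847 -385.17184048  154.04540297]
328 234 [ 505.65709526 -384.68233022  154.49722978]
cam [ 583.3209195  -347.42414582  289.17492065]
212 250 [ 516.66967681 -338.91134388  171.11620479]
297 250 [ 522.76143794 -376.97251986  170.93573159]
200 260 [ 516.4412692  -335.14480471  180.44330669]
210 290 [ 503.50146547 -341.12322441  181.91214578]
```

```bash
python3 - <<'E'
from h import *
o=get_obs();print(o["time_s"],o["ee_pos"],o["q"])
_,d,c=load("side",3);C=cloud(d,c)
m=(abs(C[...,0]-508)<40)&(abs(C[...,1]+359)<60)&(C[...,2]>100)&(C[...,2]<300)
v,u=np.nonzero(m);P=C[m];k=np.argsort(P[:,2])[:8];print(P[k].round(1),u[k],v[k])
for n in("side","scene"):
  _,d,c=load(n,0);C=cloud(d,c)
  m=(abs(C[...,0]-524)<80)&(abs(C[...,1]-0)<60)&(C[...,2]>80)&(C[...,2]<300)
  v,u=np.nonzero(m);P=C[m];k=np.argsort(P[:,2])[:8];print(P[k].round(1),u[k],v[k])
shot("side",4);shot("scene",4)
o=get_obs();print(o["time_s"],o["ee_pos"],o["q"])
E
```

```text
3.325 [ 509.37486616 -360.02558878  108.0482751 ] [-6.15314615e-01  4.68623458e-01 -4.06046732e-02  1.05917401e+00
  6.96315613e-05  2.36464135e+00]
[[ 515.6 -382.3  148.8]
 [ 500.8 -339.5  149.3]
 [ 509.3 -384.6  149.4]
 [ 507.8 -384.4  149.6]
 [ 518.8 -382.1  149.7]
 [ 513.1 -383.5  149.8]
 [ 506.1 -339.   149.8]
 [ 507.3 -339.7  149.9]] [333 308 330 329 335 332 311 312] [236 225 237 237 235 236 224 224]
[[473.4  -3.2 244.4]
 [477.2  -5.2 244.6]
 [474.7  -6.  244.8]
 [564.4  -1.2 244.8]
 [565.6  -4.1 245.2]
 [571.6  -7.1 245.3]
 [473.2   3.7 245.6]
 [565.7   8.  245.6]] [222 224 223 261 262 265 221 260] [125 125 125 123 123 123 124 122]
[[566.8  -2.4 243.4]
 [474.1   3.9 243.8]
 [474.8  -6.4 245.3]
 [564.7   3.  245.4]
 [472.8  -4.7 245.5]
 [475.7  -9.  246. ]
 [565.7  -7.  246.1]
 [567.5   5.5 246.1]] [247 221 224 245 223 225 248 245] [151 165 166 150 166 166 151 149]
3.425 [ 509.28279291 -360.08006373  107.90022321] [-6.15456647e-01  4.68726773e-01 -4.08328496e-02  1.05894886e+00
  4.45230991e-05  2.36491463e+00]
```

View pics/side4.png

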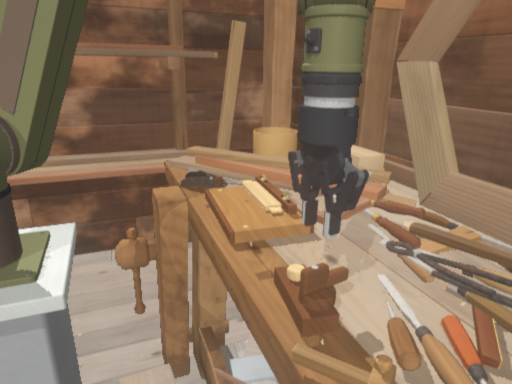

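View pics/scene4.png

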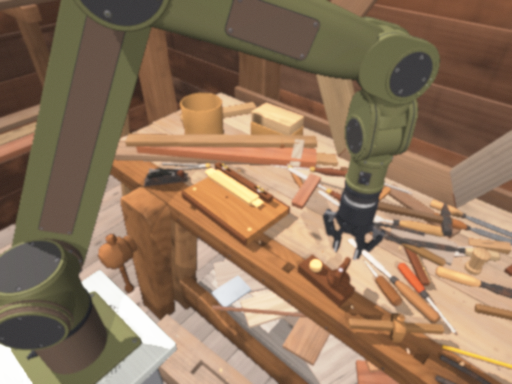

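```bash
python3 - <<'E'
import station
for k in dir(station):
    if not k.startswith("__"): print(k, repr(getattr(station,k))[:150])
E
```

```text
Unreachable <class 'station.Unreachable'>
capture <function make.<locals>.drawn_camera at 0x7fbd382c80e0>
get_calibration <function make.<locals>.<lambda> at 0x7fbd382c8680>
get_obs <function make.<locals>.<lambda> at 0x7fbd382c85e0>
job_done <function connect.<locals>.done at 0x7fbd3823f740>
pinch_z -18.700000000000003
```

Call:
play_rows(
  deltas=[
    [[0,0,10,0,0,0,0.45],[0,0,20,0,0,0,0.45],[0,0,25,0,0,0,0.45],[0,0,25,0,0,0,0.45]],
  ],
)

```text
time_s: 3.92
ee_pos: [507.9, -359.2, 80.7]
tool_rot: [[0.987, 0.16, -0.001], [0.16, -0.987, 0.001], [-0.001, -0.001, -1.0]]
ft_force: [-0.4, 0.3, -0.4]
grip_width: 0.449
```

```bash
python3 - <<'E'
from h import *
o=get_obs();print(o["time_s"],o["ee_pos"],o["q"],o["ft_force"])
shot("wrist",5);shot("side",5)
zoom("side",5,240,170,390,320,5,"zd5")
_,d,c=load("side",5);C=cloud(d,c)
m=(abs(C[...,0]-508)<40)&(abs(C[...,1]+359)<60)&(C[...,2]>100)&(C[...,2]<300)
v,u=np.nonzero(m);P=C[m];k=np.argsort(P[:,2])[:5];print(P[k].round(1),u[k],v[k])
E
```

```text
3.925 [ 507.90030753 -359.23209069   80.69177098] [-6.15605394e-01  4.87312947e-01 -8.40148502e-02  1.00117290e+00
  7.76065517e-06  2.36520657e+00] [-0.38143829  0.28471194 -0.43462982]
[[ 509.7 -336.2  122.2]
 [ 510.9 -337.   122.3]
 [ 497.5 -339.8  122.7]
 [ 511.1 -383.3  122.7]
 [ 504.6 -339.1  122.7]] [311 312 305 329 309] [240 240 242 254 241]
```

View pics/zd5.png

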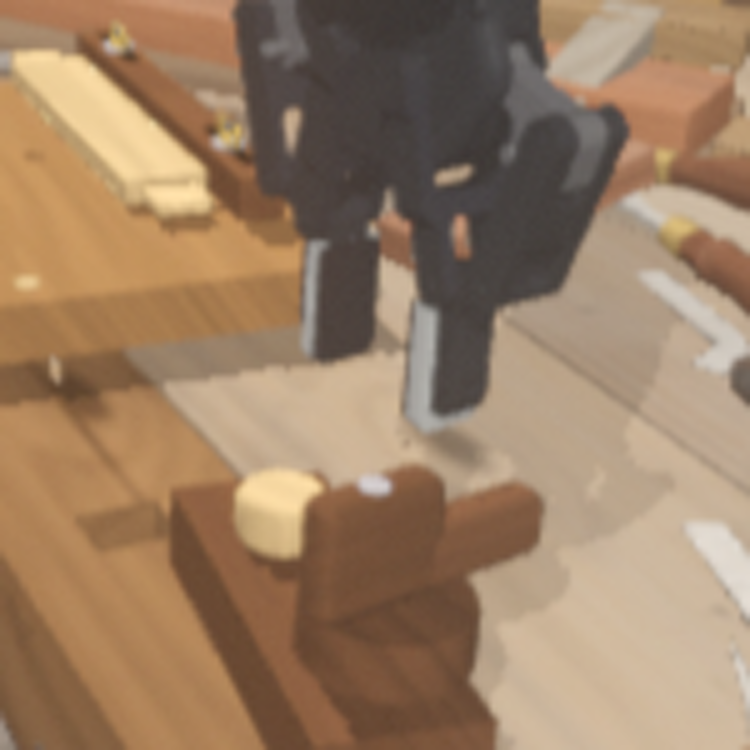

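View pics/wrist5.png

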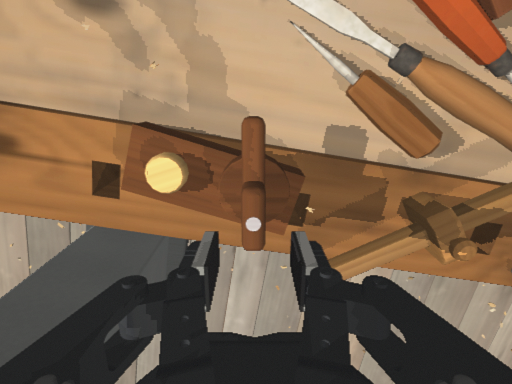

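Call:
play_rows(
  deltas=[
    [[0,0,7,0,0,0,0.45],[0,0,14,0,0,0,0.45],[0,0,20,0,0,0,0.45],[0,0,26,0,0,0,0.45],[0,0,26,0,0,0,0.45]],
  ],
)

```text
time_s: 4.65
ee_pos: [508.0, -359.3, 54.8]
tool_rot: [[0.987, 0.16, -0.001], [0.16, -0.987, 0.001], [-0.001, -0.001, -1.0]]
ft_force: [-0.1, 0.5, 1.0]
grip_width: 0.452
```

```bash
python3 - <<'E'
from h import *
o=get_obs();print(o["time_s"],o["ee_pos"],o["q"],o["ft_force"])
shot("wrist",6);shot("side",6)
zoom("side",6,240,170,390,320,5,"zd6")
E
```

```text
4.65 [ 507.96609168 -359.27989455   54.82738469] [-6.15611372e-01  5.06879965e-01 -1.22803465e-01  9.42532719e-01
  1.51977171e-05  2.36520247e+00] [-0.13256688  0.47919952  1.0265835 ]
```

View pics/zd6.png

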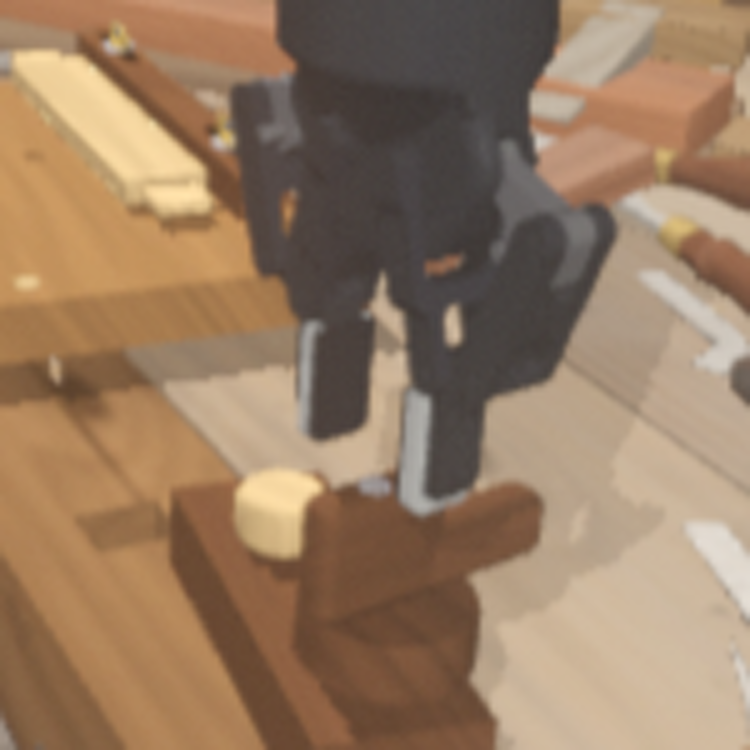

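View pics/wrist6.png

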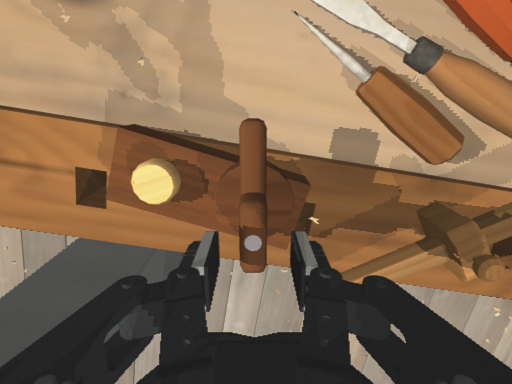

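Call:
play_rows(
  deltas=[
    [[0,0,0,0,0,0,0.3],[0,0,0,0,0,0,0.1],[0,0,0,0,0,0,0.1],[0,0,0,0,0,0,0.1]],
  ],
  force=20,
)

```text
time_s: 5.25
ee_pos: [508.5, -359.6, 55.7]
tool_rot: [[0.987, 0.16, 0.0], [0.16, -0.987, -0.0], [0.0, 0.0, -1.0]]
ft_force: [-0.3, -0.7, 0.5]
grip_width: 0.099
```

```bash
python3 - <<'E'
from h import *
o=get_obs();print(o["time_s"],o["ee_pos"],o["grip_width"],o["ft_force"])
shot("wrist",7);shot("side",7)
zoom("side",7,240,170,390,320,5,"zd7")
E
```

```text
5.25 [ 508.49511421 -359.64754383   55.6733519 ] 0.09927267622256766 [-0.31441908 -0.70415369  0.46766622]
```

View pics/zd7.png

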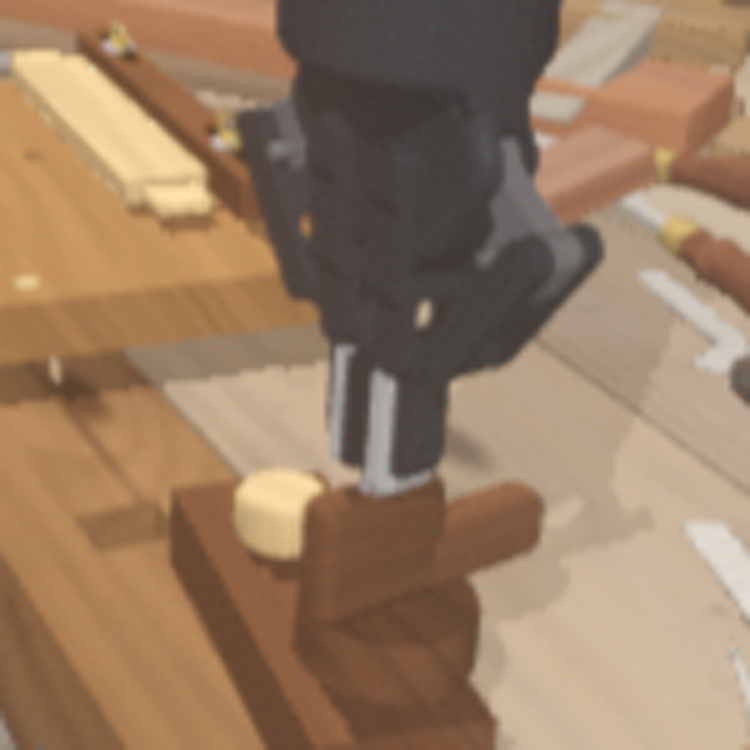

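```bash
python3 - <<'E'
from h import *
for n in("side","wrist"):
    p,d,c=load(n,7);C=cloud(d,c)
    m=(abs(C[...,0]-508)<45)&(abs(C[...,1]+359)<20)&(C[...,2]>60)&(C[...,2]<160)
    g=cv2.cvtColor(p,cv2.COLOR_BGR2HSV);m&=(g[...,1]<70)
    v,u=np.nonzero(m);P=C[m];k=np.argsort(P[:,2]);print(n,len(k),P[k[:12]].round(1).tolist(),u[k[:12]],v[k[:12]])
    print(np.percentile(P,[0,2,50,98,100],axis=0).round(1))
E
```

```text
side 878 [[511.3, -361.2, 88.4], [516.8, -360.4, 88.4], [508.3, -360.5, 88.6], [522.3, -359.7, 88.6], [519.4, -358.8, 88.7], [514.9, -360.7, 89.0], [509.2, -361.8, 89.1], [500.8, -358.9, 89.2], [511.8, -363.0, 89.3], [523.0, -358.5, 89.5], [520.1, -360.4, 89.5], [513.0, -360.9, 89.5]] [319 322 317 325 323 321 318 312 320 325 324 320] [268 267 268 266 266 267 268 268 268 265 266 267]
[[ 488.8 -378.7   88.4]
 [ 492.3 -378.    90.2]
 [ 499.4 -368.   126.2]
 [ 516.6 -343.2  159.1]
 [ 525.8 -340.   159.9]]
wrist 5003 [[487.9, -366.0, 86.8], [509.7, -362.9, 87.7], [507.8, -360.9, 88.3], [510.7, -358.2, 88.6], [508.7, -360.8, 88.8], [507.5, -357.0, 88.9], [509.2, -359.6, 88.9], [509.7, -358.9, 88.9], [507.5, -361.0, 88.9], [505.3, -362.5, 89.0], [508.1, -360.3, 89.0], [511.9, -356.3, 89.0]] [259 260 256 252 256 249 254 253 256 258 255 249] [272 239 242 237 241 242 240 239 243 247 242 235]
[[ 487.9 -379.    86.8]
 [ 500.5 -375.3   89.9]
 [ 518.9 -359.9  136.1]
 [ 524.2 -341.   157.1]
 [ 528.4 -339.   160. ]]
```

Call:
play_rows(
  deltas=[
    [[0,0,0,0,0,0,0.45],[0,0,0,0,0,0,0.45],[0,0,0,0,0,0,0.45],[0,0,8,0,0,0,0.45],[0,0,12,0,0,0,0.45]],
  ],
)

```text
time_s: 5.98
ee_pos: [508.0, -359.3, 42.7]
tool_rot: [[0.987, 0.16, -0.001], [0.16, -0.987, 0.001], [-0.001, -0.001, -1.0]]
ft_force: [0.2, -0.7, -0.3]
grip_width: 0.449
```

Call:
play_rows(
  deltas=[
    [[0,0,6,0,0,0,0.45],[0,0,12,0,0,0,0.45],[0,0,18,0,0,0,0.45],[0,0,22,0,0,0,0.45],[0,0,22,0,0,0,0.45]],
  ],
)

```text
time_s: 6.6
ee_pos: [508.2, -359.4, 21.2]
tool_rot: [[0.987, 0.16, -0.001], [0.16, -0.987, 0.0], [-0.001, -0.001, -1.0]]
ft_force: [-0.2, -0.4, -0.2]
grip_width: 0.45
```

```bash
python3 - <<'E'
from h import *
o=get_obs();print(o["time_s"],o["ee_pos"],o["grip_width"],o["ft_force"])
shot("wrist",8);shot("side",8)
zoom("side",8,240,190,390,310,5,"zd8")
E
```

```text
6.6 [ 508.18718698 -359.41187599   21.16079139] 0.4499451473324887 [-0.19395856 -0.39181909 -0.19514648]
```

View pics/zd8.png

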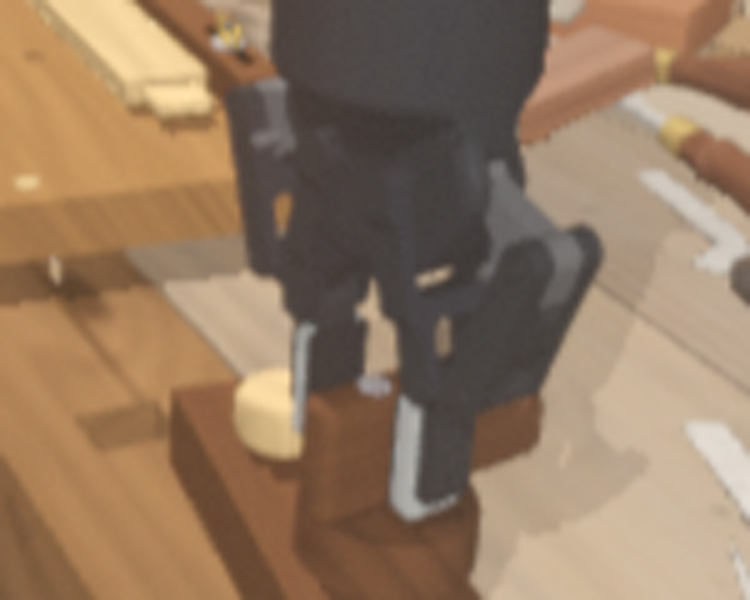

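View pics/wrist8.png

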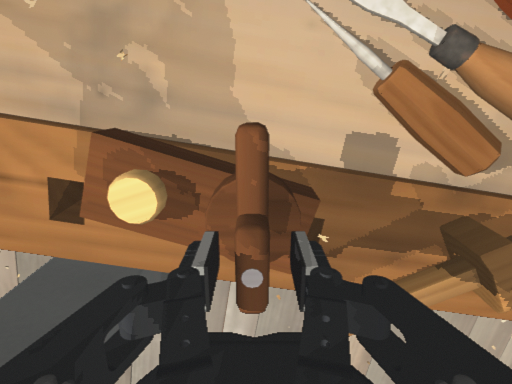

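```bash
python3 - <<'E'
from h import *
for n,i,z0,ctr in(("side",5,122,(508.4,-359.4)),("side",4,149,(509.3,-360)),("scene",4,149,(509.3,-360))):
    p,d,c=load(n,i);C=cloud(d,c)
    a=np.radians(9.3);ex=np.array([np.cos(a),np.sin(a)]);ey=np.array([-ex[1],ex[0]])
    q=C[...,:2]-ctr;X=q@ex;Y=q@ey;Z=C[...,2]-z0
    for s in(1,-1):
        m=(Y*s>10)&(Y*s<45)&(Z>2)&(Z<25)&(abs(X)<40)
        print(n,i,s,m.sum(),np.percentile(X[m],[1,5,50,95,99]).round(1),np.percentile(Y[m],[1,5,50,95,99]).round(1))
E
```

```text
side 5 1 219 [-13.1 -12.5  -4.9   8.    9.1] [19.5 20.1 21.2 28.8 34.1]
side 5 -1 217 [-13.3 -12.7  -8.2   3.8   5.7] [-31.9 -31.5 -27.3 -18.8 -17.6]
side 4 1 217 [-13.  -12.4  -5.1   8.2   9.4] [19.9 20.2 21.3 27.3 33.8]
side 4 -1 232 [-13.2 -12.8  -8.    4.3   6.2] [-32.  -31.3 -26.6 -19.2 -17.9]
scene 4 1 48 [-14.5 -13.   -9.    5.5   8.4] [20.1 20.3 23.2 32.7 33.6]
scene 4 -1 41 [-14.1 -13.6 -10.1  -6.3   3. ] [-31.6 -31.2 -24.5 -19.  -18. ]
```

Call:
play_rows(
  deltas=[
    [[-1.5,0,0,0,0,0,0.45],[-1.5,0,0,0,0,0,0.25],[-1.5,0,0,0,0,0,0.1],[-1.5,0,0,0,0,0,0.1],[-1.5,0,0,0,0,0,0.1]],
  ],
  force=60,
)

```text
time_s: 7.32
ee_pos: [507.2, -360.1, 22.0]
tool_rot: [[0.987, 0.16, 0.0], [0.16, -0.987, -0.0], [0.0, 0.001, -1.0]]
ft_force: [-0.2, -0.6, 2.7]
grip_width: 0.176
```

```bash
python3 - <<'E'
from h import *
o=get_obs();print(o["time_s"],o["ee_pos"],o["grip_width"],o["ft_force"],o["wrist_torque"])
shot("wrist",9);shot("side",9)
zoom("side",9,240,190,390,310,5,"zd9")
E
```

```text
7.325 [ 507.15346018 -360.07318267   21.97190659] 0.17593230286853256 [-0.24923326 -0.59992836  2.65061993] [ 0.02142331  0.01122377 -0.03287576]
```

View pics/zd9.png

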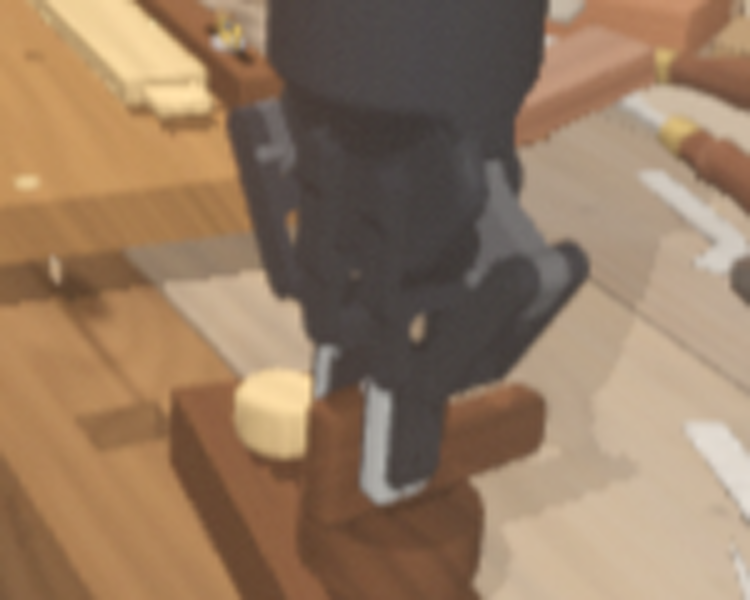

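View pics/wrist9.png

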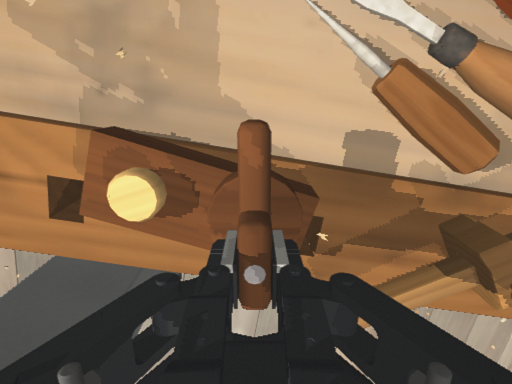

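Call:
play_rows(
  deltas=[
    [[0,0,-10,0,0,0,0.1],[0,0,-25,0,0,0,0.1],[0,0,-50,0,0,0,0.1],[0,0,-80,0,0,0,0.1],[0,0,-110,0,0,0,0.1]],
  ],
)

```text
time_s: 8.05
ee_pos: [507.0, -359.8, 133.3]
tool_rot: [[0.987, 0.16, 0.0], [0.16, -0.987, -0.0], [0.0, 0.0, -1.0]]
ft_force: [0.2, 0.2, -1.5]
grip_width: 0.176
```

```bash
python3 - <<'E'
from h import *
o=get_obs();print(o["time_s"],o["ee_pos"],o["grip_width"],o["ft_force"],o["wrist_torque"])
shot("wrist",10);shot("side",10);zoom("side",10,230,150,380,270,5,"zd10")
# board geometry from wrist0
p,d,c=load("wrist",0);C=cloud(d,c)
def fit(m,nm):
    P=C[m];r=cv2.minAreaRect(P[:,:2].astype(np.float32));print(nm,len(P),r,np.median(P[:,2]))
reg=(C[...,1]>-60)
m=reg&(C[...,2]>47)&(C[...,2]<56)&(C[...,0]>620)&(C[...,0]<690);fit(m,"fence")
m=reg&(C[...,2]>38)&(C[...,2]<45)&(C[...,0]>580)&(C[...,0]<645);fit(m,"rail")
# edges per y
for y in range(20,150,15):
    s=abs(C[...,1]-y)<4
    f=C[s&(C[...,2]>47)&(C[...,2]<56)&(C[...,0]>600)&(C[...,0]<700)][:,0]
    r=C[s&(C[...,2]>39)&(C[...,2]<45)&(C[...,0]>580)&(C[...,0]<660)][:,0]
    print(y,f.min().round(1),f.max().round(1),r.min().round(1),r.max().round(1))
E
```

```text
8.05 [ 507.01915861 -359.81541814  133.32552177] 0.17553051654946625 [ 0.21932084  0.18237262 -1.45339983] [-0.04134183  0.02117721 -0.00954359]
fence 4528 ((646.2467041015625, 67.0855712890625), (202.9876708984375, 24.752004623413086), 86.10684204101562) 51.59905747027401
rail 7455 ((611.600830078125, 70.95565795898438), (204.2713623046875, 48.03588104248047), 86.30320739746094) 41.59489891827405
20 630.8 654.5 585.2 631.5
35 632.1 655.9 586.3 632.8
50 633.1 657.6 587.1 633.8
65 634.1 657.9 588.0 634.7
80 635.1 659.1 588.5 635.9
95 635.8 659.9 589.6 637.2
110 636.9 660.9 590.7 637.9
125 637.8 662.4 591.3 639.0
140 638.8 663.0 592.0 640.1
```

View pics/zd10.png

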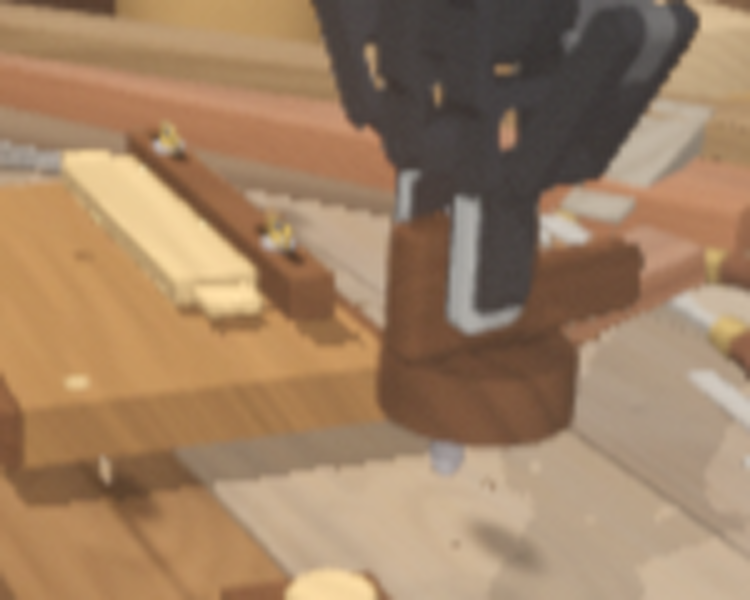

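Call:
play_rows(
  deltas=[
    [[10,-31,0,0,0,-0.15,0.1],[26,-80,0,0,0,-0.33,0.1],[44,-133,0,0,0,-0.51,0.1],[62,-190,0,0,0,-0.69,0.1],[80,-243,0,0,0,-0.87,0.1]],
  ],
)

```text
time_s: 8.78
ee_pos: [546.6, -105.2, 131.0]
tool_rot: [[0.509, 0.861, -0.001], [0.861, -0.509, 0.0], [-0.0, -0.001, -1.0]]
ft_force: [-0.2, 1.0, -1.2]
grip_width: 0.173
```

```bash
cat > t.py <<'E'
from h import *
import sys
def tgt(x,y,z=None,yaw=None):
    o=get_obs();R=o["tool_rot"];e=o["ee_pos"]
    dw=np.array([x-e[0],y-e[1],0 if z is None else z-e[2]]);yw=np.arctan2(R[1,0],R[0,0])
    print("t",o["time_s"],"ee",e.round(1),"yaw",np.degrees(yw).round(2),"q",o["q"].round(2),"f",o["ft_force"].round(1),"m",o["wrist_torque"].round(2),"w",o["grip_width"].round(3));print("tool shift",(R.T@dw).round(1),"wz",None if yaw is None else -(np.radians(yaw)-yw))
if __name__=="__main__": tgt(*map(float,sys.argv[1:]))
E
python3 t.py 567 20 133 176.2
```

```text
Traceback (most recent call last):
  File "t.py", line 7, in <module>
    if __name__=="__main__": tgt(*map(float,sys.argv[1:]))
                             ~~~^^^^^^^^^^^^^^^^^^^^^^^^^^
  File "t.py", line 6, in tgt
    print("t",o["time_s"],"ee",e.round(1),"yaw",np.degrees(yw).round(2),"q",o["q"].round(2),"f",o["ft_force"].round(1),"m",o["wrist_torque"].round(2),"w",o["grip_width"].round(3));print("tool shift",(R.T@dw).round(1),"wz",None if yaw is None else -(np.radians(yaw)-yw))
                                                                                                                                                          ^^^^^^^^^^^^^^^^^^^^^
AttributeError: 'float' object has no attribute 'round'
```

Call:
play_rows(
  deltas=[
    [[30,-12,0,0,0,-0.18,0.1],[60,-24,0,0,0,-0.36,0.1],[90,-36,0,0,0,-0.54,0.1],[118,-46,0,0,0,-0.72,0.1],[118,-46,0,0,0,-0.9,0.1]],
  ],
)

```text
time_s: 9.4
ee_pos: [568.1, 19.9, 130.9]
tool_rot: [[-0.361, 0.933, -0.001], [0.933, 0.361, 0.001], [0.001, -0.001, -1.0]]
ft_force: [0.1, -0.6, -1.4]
grip_width: 0.175
```

Call:
play_rows(
  deltas=[
    [[0,0,0,0,0,-0.18,0.1],[0,0,0,0,0,-0.36,0.1],[0,0,0,0,0,-0.54,0.1],[0,0,0,0,0,-0.72,0.1],[0,0,0,0,0,-0.9,0.1]],
  ],
)

```text
time_s: 10.02
ee_pos: [567.7, 17.7, 130.9]
tool_rot: [[-0.954, 0.3, -0.001], [0.3, 0.954, 0.0], [0.001, -0.0, -1.0]]
ft_force: [0.0, 0.4, -2.4]
grip_width: 0.176
```

```bash
sed -i 's/o\["grip_width"\].round(3)/o["grip_width"]/' t.py
python3 t.py 567 20 133 176.2
```

```text
t 10.025 ee [567.7  17.7 130.9] yaw 162.53 q [ 0.03  0.37 -0.15  1.06  0.    0.34] f [ 0.   0.4 -2.4] m [-0.01  0.03 -0.04] w 0.17557293992516282
tool shift [ 1.3  2.  -2.1] wz -0.23852101193838582
```

Call:
play_rows(
  deltas=[
    [[0,0,0,0,0,-0.14,0.1],[0,0,0,0,0,-0.238,0.1],[0,0,0,0,0,-0.238,0.1]],
  ],
)

```text
time_s: 10.4
ee_pos: [567.8, 17.7, 131.0]
tool_rot: [[-0.997, 0.074, -0.001], [0.074, 0.997, 0.0], [0.001, -0.0, -1.0]]
ft_force: [-0.4, 0.1, -2.2]
grip_width: 0.171
```

```bash
python3 t.py 567 88 133 176.2; python3 - <<'E'
from h import *
shot("wrist",11);shot("side",11);zoom("side",11,170,110,330,230,5,"zd11")
E
```

```text
t 10.4 ee [567.8  17.7 131. ] yaw 175.77 q [ 0.03  0.36 -0.15  1.06  0.    0.11] f [-0.4  0.1 -2.2] m [ 0.02 -0.09 -0.05] w 0.1712020423946711
tool shift [ 6. 70. -2.] wz -0.007555898384168813
```

View pics/wrist11.png

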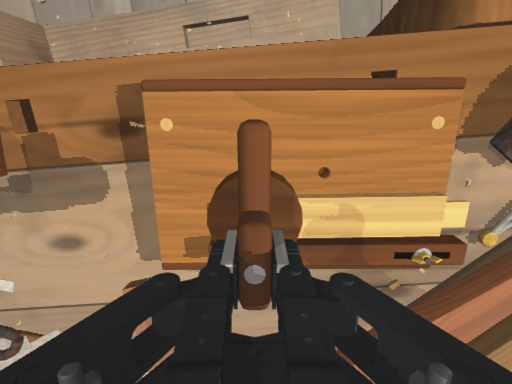

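View pics/zd11.png

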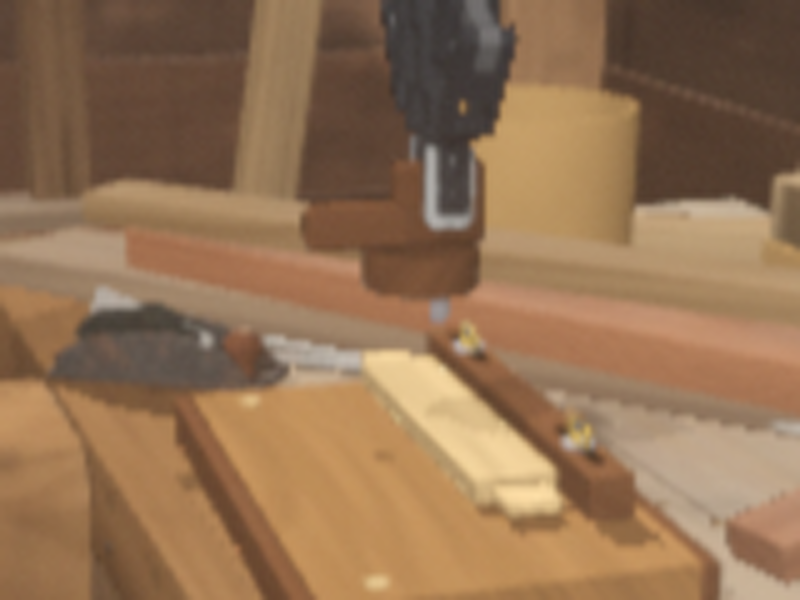

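```bash
python3 - <<'E'
from h import *
p,d,c=load("wrist",11);C=cloud(d,c)
g=cv2.cvtColor(p,cv2.COLOR_BGR2GRAY)
w=g[160:185,310:340];m=(w<75);ys,xs=np.nonzero(m);u,v=xs.mean()+310,ys.mean()+160;print("hole px",u,v,len(xs),w.min(),np.median(w))
print("hole",ray_z(u,v,c,28), "board z",np.median(C[150:165,300:350,2]))
hs=cv2.cvtColor(p,cv2.COLOR_BGR2HSV)[260:292,240:272];m=(hs[...,1]<60)&(hs[...,2]>130);ys,xs=np.nonzero(m);u,v=xs.mean()+240,ys.mean()+260
z=np.median(C[int(v)-4:int(v)+4,int(u)-4:int(u)+4,2]);print("dot px",u,v,len(xs),"z",z,"pos",ray_z(u,v,c,z))
# disc outline: top surface z ~
for zz in range(140,210,5): pass
m=(C[...,0]>500)&(C[...,0]<640)&(abs(C[...,1]-17)<45)&(C[...,2]>130)&(C[...,2]<168)
P=C[m];print(np.percentile(P[:,2],[5,50,95]))
m&=(C[...,2]>150)|True
(cx,cy),r=cv2.minEnclosingCircle(C[m][:,:2].astype(np.float32));print("disc",cx,cy,r)
m=(C[...,2]>180)&(C[...,2]<205)&(abs(C[...,1]-17)<25);g0=cv2.cvtColor(p,cv2.COLOR_BGR2HSV);m&=(g0[...,1]>80)
P=C[m];r=cv2.minAreaRect(P[:,:2].astype(np.float32));print("lever",len(P),r)
for y in range(45,150,15):
    s=abs(C[...,1]-y)<4
    f=C[s&(C[...,2]>47)&(C[...,2]<56)&(C[...,0]>600)&(C[...,0]<700)][:,0]
    r=C[s&(C[...,2]>39)&(C[...,2]<45)&(C[...,0]>560)&(C[...,0]<660)][:,0]
    print(y,f.min().round(1) if len(f) else None,r.min().round(1),r.max().round(1))
E
```

```text
hole px 324.12857142857143 172.6142857142857 70 46 131.0
hole [567.39932049  87.91079913  28.        ] board z 27.609852538208184
dot px 258.1463414634146 269.9146341463415 82 z 198.94560711775608 pos [565.78519332  19.36595118 198.94560712]
[152.3875506  158.55759941 159.60554491]
disc 541.1137084960938 19.537595748901367 38.87406921386719
lever 4284 ((547.2225341796875, 15.062704086303711), (83.44145202636719, 40.58748245239258), 11.785115242004395)Traceback (most recent call last):
  File "<stdin>", line 20, in <module>
    return umr_minimum(a, axis, None, out, keepdims, initial, where)
ValueError: zero-size array to reduction operation minimum which has no identity
```

```bash
python3 - <<'E'
from h import *
p,d,c=load("wrist",11)
hs=cv2.cvtColor(p,cv2.COLOR_BGR2HSV)
for n in(9,10,11):
    p,d,c=load("wrist",n)
    q=cv2.resize(p[260:292,240:272],None,fx=4,fy=4,interpolation=cv2.INTER_CUBIC)
    b=q[...,0].astype(int)-q[...,2].astype(int);m=((b>-12)).astype(np.uint8)
    k,l,s,ce=cv2.connectedComponentsWithStats(m)
    for i in range(1,k):
        if s[i,4]>300:
            u,v=240+ce[i][0]/4-.4,260+ce[i][1]/4-.4;z=get_obs()
            zz={9:90,10:201,11:199}[n];print(n,s[i],u.round(1),v.round(1),ray_z(u,v,c,zz).round(1))
    t=-c["R"].T@c["t"];print("camera",t)
E
python3 t.py 567.4 87.9
```

```text
9 [124   0   4 128 391] 271.1 276.2 [ 508.6 -367.6   90. ]
9 [  16   21   87   74 4762] 254.3 274.0 [ 508.5 -360.    90. ]
camera [ 581.74128997 -348.12317149  203.84987865]
10 [124   0   4 128 395] 271.1 276.5 [ 508.1 -367.5  201. ]
10 [  16   20   87   75 4837] 254.4 274.0 [ 508.2 -359.8  201. ]
camera [ 581.59923722 -347.90404387  315.21102396]
11 [124   0   4 128 423] 271.1 276.7 [569.7  24.9 199. ]
11 [  15   21   88   75 4950] 254.3 274.0 [567.7  17.5 199. ]
camera [493.61665322  23.07812808 312.96608948]
t 10.5 ee [567.9  17.7 131.2] yaw 175.74 q [ 0.03  0.36 -0.15  1.06  0.    0.11] f [-0.1  0.3 -1.8] m [ 0.05 -0.01 -0.02] w 0.1734762529987721
tool shift [ 5.7 70.   0. ] wz None
```

Call:
play_rows(
  deltas=[
    [[2,20,0,0,0,0,0.1],[4,45,10,0,0,0,0.1],[5.5,60.2,30,0,0,0,0.1],[5.5,60.2,55,0,0,0,0.1],[5.5,60.2,75,0,0,0,0.1]],
  ],
)

```text
time_s: 11.12
ee_pos: [566.7, 79.7, 55.7]
tool_rot: [[-0.997, 0.072, -0.001], [0.072, 0.997, 0.001], [0.001, 0.0, -1.0]]
ft_force: [0.4, 0.1, -1.9]
grip_width: 0.18
```

Call:
play_rows(
  deltas=[
    [[0,0,4,0,0,0,0.1],[0,0,8,0,0,0,0.1],[0,0,8,0,0,0,0.1],[0,0,8,0,0,0,0.1]],
  ],
)

```text
time_s: 11.62
ee_pos: [567.8, 78.2, 49.4]
tool_rot: [[-0.997, 0.073, 0.001], [0.073, 0.997, 0.0], [-0.001, 0.0, -1.0]]
ft_force: [-0.2, -0.4, -1.8]
grip_width: 0.174
```

```bash
python3 t.py 566.9 78.2 38 176.2; python3 - <<'E'
from h import *
shot("wrist",12);shot("side",12);zoom("side",12,190,110,310,230,5,"zd12")
p,d,c=load("wrist",12);C=cloud(d,c)
for r in((140,225),(140,230),(300,225)): print(C[r[1],r[0]])
E
```

```text
t 11.625 ee [567.8  78.2  49.4] yaw 175.82 q [ 0.14  0.43 -0.27  0.87  0.    0.21] f [-0.2 -0.4 -1.8] m [-0.   -0.    0.01] w 0.1742384264726162
tool shift [ 1.  -0.1 11.4] wz -0.0067007709415043415
[577.00170588  -9.70561853  28.03250474]
[581.25641846 -10.65611265  27.67953202]
[563.6219116  104.70239961  76.96002244]
```

View pics/wrist12.png

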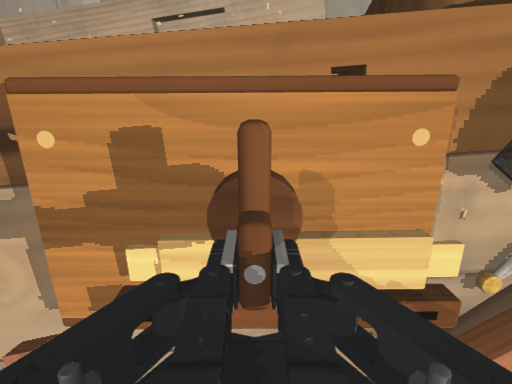

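View pics/zd12.png

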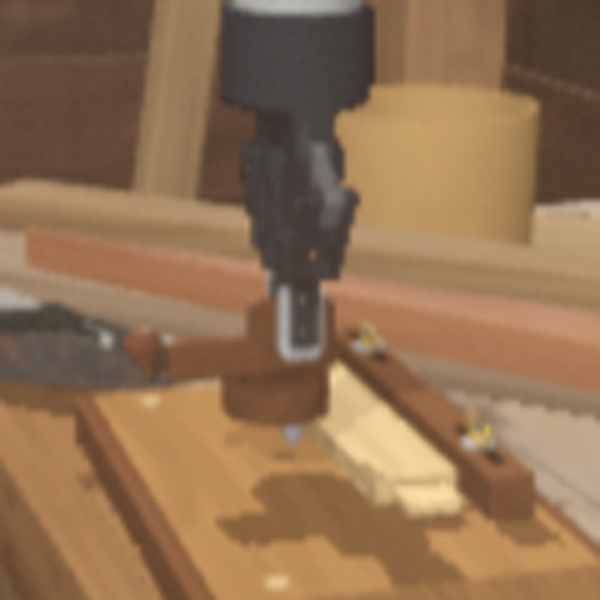

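Call:
play_rows(
  deltas=[
    [[0.5,0,3,0,0,0,0.1],[0.5,0,6,0,0,0,0.1],[0.5,0,8,0,0,0,0.1],[0.5,0,8.5,0,0,0,0.1],[0.5,0,9,0,0,0,0.1]],
  ],
)

```text
time_s: 12.35
ee_pos: [566.7, 78.2, 39.6]
tool_rot: [[-0.997, 0.073, 0.0], [0.073, 0.997, 0.0], [-0.0, 0.0, -1.0]]
ft_force: [0.4, -0.5, -1.7]
grip_width: 0.179
```

```bash
python3 t.py 566.9 78.2 38 176.2
```

```text
t 12.35 ee [566.7  78.2  39.6] yaw 175.83 q [ 0.14  0.44 -0.28  0.85  0.    0.21] f [ 0.4 -0.5 -1.7] m [-0.01 -0.01  0.  ] w 0.17899061032021588
tool shift [-0.2  0.1  1.6] wz -0.006468057377570169
```

Free baseline Fz ≈ -1.8. Step down in half millimetres.

Call:
play_rows(
  deltas=[
    [[0,0,0.5,0,0,0,0.1],[0,0,1,0,0,0,0.1],[0,0,1,0,0,0,0.1]],
  ],
)

```text
time_s: 12.72
ee_pos: [566.7, 78.2, 38.6]
tool_rot: [[-0.997, 0.073, -0.0], [0.073, 0.997, -0.0], [0.0, -0.0, -1.0]]
ft_force: [-0.1, -0.0, -1.7]
grip_width: 0.174
```

Call:
play_rows(
  deltas=[
    [[0,0,0.5,0,0,0,0.1],[0,0,0.5,0,0,0,0.1]],
  ],
)

```text
time_s: 12.98
ee_pos: [566.6, 78.1, 38.1]
tool_rot: [[-0.997, 0.073, -0.0], [0.073, 0.997, -0.0], [0.0, -0.0, -1.0]]
ft_force: [-0.0, -0.1, -1.3]
grip_width: 0.179
```

Call:
play_rows(
  deltas=[
    [[0,0,0.5,0,0,0,0.1],[0,0,0.5,0,0,0,0.1]],
  ],
)

```text
time_s: 13.22
ee_pos: [566.8, 78.1, 37.9]
tool_rot: [[-0.997, 0.073, 0.0], [0.073, 0.997, -0.0], [-0.0, 0.0, -1.0]]
ft_force: [-0.5, 0.3, 0.4]
grip_width: 0.18
```

Call:
play_rows(
  deltas=[
    [[0,0,0.3,0,0,0,0.1],[0,1,0.3,0,0,0,0.1],[0,2,0.3,0,0,0,0.1],[0,3,0.3,0,0,0,0.1],[0,4,0.3,0,0,0,0.1]],
  ],
)

```text
time_s: 13.85
ee_pos: [567.6, 81.5, 37.7]
tool_rot: [[-0.997, 0.073, 0.001], [0.073, 0.997, -0.001], [-0.001, -0.001, -1.0]]
ft_force: [0.8, -2.6, 4.4]
grip_width: 0.175
```

Call:
play_rows(
  deltas=[
    [[0,0.8,0,0,0,0,0.1],[0,1.6,0,0,0,0,0.1],[0,2.4,0,0,0,0,0.1],[0,3.2,0,0,0,0,0.1],[0,3.2,0,0,0,0,0.1]],
  ],
)

```text
time_s: 14.48
ee_pos: [566.3, 85.9, 36.5]
tool_rot: [[-0.997, 0.072, -0.002], [0.072, 0.997, 0.001], [0.002, 0.001, -1.0]]
ft_force: [0.4, 0.7, -2.0]
grip_width: 0.177
```

Call:
play_rows(
  deltas=[
    [[-0.4,0.7,0.3,0,0,0,0.1],[-0.6,1.3,0.7,0,0,0,0.1],[-0.8,2,1,0,0,0,0.1],[-0.8,2,1,0,0,0,0.1]],
  ],
)

```text
time_s: 14.98
ee_pos: [568.2, 87.4, 36.3]
tool_rot: [[-0.997, 0.073, 0.0], [0.073, 0.997, 0.0], [0.0, 0.0, -1.0]]
ft_force: [-0.5, -0.3, -1.9]
grip_width: 0.18
```

```bash
python3 t.py 567.6 88.1 38 176.2
```

```text
t 14.975 ee [568.2  87.4  36.3] yaw 175.83 q [ 0.15  0.45 -0.28  0.84  0.    0.23] f [-0.5 -0.3 -1.9] m [ 0.01 -0.05 -0.02] w 0.17962438490616955
tool shift [ 0.6  0.7 -1.7] wz -0.006427459828928672
```

Call:
play_rows(
  deltas=[
    [[0.3,0.6,0,0,0,0,0.1],[0.3,0.6,0.7,0,0,0,0.1],[0.3,0.6,1.4,0,0,0,0.1],[0.3,0.6,2,0,0,0,0.1],[0.3,0.6,2,0,0,0,0.1]],
  ],
)

```text
time_s: 15.6
ee_pos: [567.8, 87.9, 34.2]
tool_rot: [[-0.997, 0.073, -0.0], [0.073, 0.997, 0.0], [0.0, 0.0, -1.0]]
ft_force: [0.1, 0.8, -2.7]
grip_width: 0.177
```

Call:
play_rows(
  deltas=[
    [[0,0,1,0,0,0,0.1],[0,0,2,0,0,0,0.1],[0,0,3,0,0,0,0.1],[0,0,3,0,0,0,0.1]],
  ],
)

```text
time_s: 16.1
ee_pos: [567.7, 87.9, 31.1]
tool_rot: [[-0.997, 0.073, -0.0], [0.073, 0.997, -0.0], [0.0, -0.0, -1.0]]
ft_force: [0.1, -0.4, -0.0]
grip_width: 0.177
```

Call:
play_rows(
  deltas=[
    [[0,0,1,0,0,0,0.1],[0,0,2,0,0,0,0.1],[0,0,3,0,0,0,0.1],[0,0,4,0,0,0,0.1],[0,0,4,0,0,0,0.1]],
  ],
)

```text
time_s: 16.73
ee_pos: [567.8, 87.9, 27.1]
tool_rot: [[-0.997, 0.073, -0.0], [0.073, 0.997, -0.0], [0.0, -0.0, -1.0]]
ft_force: [-0.0, 0.0, -1.6]
grip_width: 0.177
```

Call:
play_rows(
  deltas=[
    [[0,0,1,0,0,0,0.1],[0,0,2,0,0,0,0.1],[0,0,3,0,0,0,0.1],[0,0,4,0,0,0,0.1],[0,0,4,0,0,0,0.1]],
  ],
)

```text
time_s: 17.35
ee_pos: [567.8, 87.9, 23.1]
tool_rot: [[-0.997, 0.073, -0.0], [0.073, 0.997, -0.0], [0.0, -0.0, -1.0]]
ft_force: [-1.5, -0.3, -2.6]
grip_width: 0.175
```

Call:
play_rows(
  deltas=[
    [[0,0,1,0,0,0,0.1],[0,0,2,0,0,0,0.1],[0,0,2.5,0,0,0,0.1],[0,0,2.5,0,0,0,0.1]],
  ],
)

```text
time_s: 17.85
ee_pos: [567.8, 87.9, 20.7]
tool_rot: [[-0.997, 0.073, -0.0], [0.073, 0.997, -0.0], [0.0, -0.0, -1.0]]
ft_force: [-1.7, -0.0, -2.1]
grip_width: 0.177
```

Call:
play_rows(
  deltas=[
    [[0,0,0.5,0,0,0,0.1],[0,0,0.5,0,0,0,0.1]],
  ],
)

```text
time_s: 18.1
ee_pos: [567.8, 87.9, 20.3]
tool_rot: [[-0.997, 0.073, -0.0], [0.073, 0.997, -0.0], [0.0, -0.0, -1.0]]
ft_force: [-1.7, -0.3, -0.8]
grip_width: 0.18
```

Call:
play_rows(
  deltas=[
    [[0,0,0.5,0,0,0,0.1],[0,0,0.5,0,0,0,0.1]],
  ],
)

```text
time_s: 18.35
ee_pos: [567.9, 87.9, 19.9]
tool_rot: [[-0.997, 0.073, 0.0], [0.073, 0.997, -0.0], [-0.0, -0.0, -1.0]]
ft_force: [-2.2, -1.1, 0.7]
grip_width: 0.176
```

```bash
python3 t.py 567.6 88.1 38 176.2; python3 - <<'E'
from h import *
shot("wrist",13);shot("side",13);zoom("side",13,190,110,310,230,5,"zd13")
p,d,c=load("wrist",13);C=cloud(d,c);print("dot z",np.median(C[270:278,250:259,2]))
E
```

```text
t 18.35 ee [567.9  87.9  19.9] yaw 175.83 q [ 0.15  0.47 -0.3   0.8  -0.    0.23] f [-2.2 -1.1  0.7] m [-0.13  0.39  0.02] w 0.17584905850289972
tool shift [  0.3   0.2 -18.1] wz -0.006477099004234432
dot z 87.99575283993966
```

View pics/zd13.png

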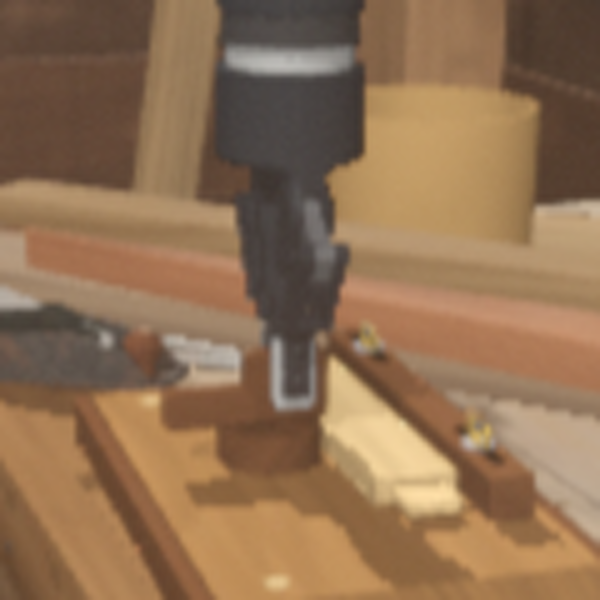

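View pics/wrist13.png

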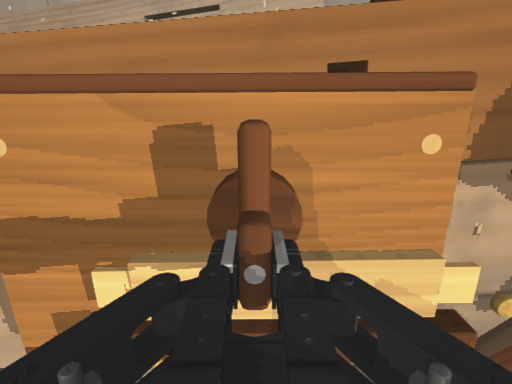

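Call:
play_rows(
  deltas=[
    [[0.3,0,0.6,0,0,0,0.1],[0.3,0,0.6,0,0,-0.1,0.1],[0.3,0,0.6,0,0,-0.2,0.1],[0.3,0,0.6,0,0,-0.3,0.1],[0.3,0,0.6,0,0,-0.4,0.1]],
  ],
  force=100,
)

```text
time_s: 19.08
ee_pos: [568.0, 88.0, 20.0]
tool_rot: [[-0.946, -0.324, 0.001], [-0.324, 0.946, 0.0], [-0.001, -0.0, -1.0]]
ft_force: [-2.2, -0.2, 4.1]
grip_width: 0.169
```

```bash
python3 t.py 567.6 88.1 20 176.2
```

```text
t 19.075 ee [568.  88.  20.] yaw -161.08 q [ 0.15  0.47 -0.3   0.8   0.   -0.18] f [-2.2 -0.2  4.1] m [-0.16  0.66 -0.09] w 0.16917184266492793
tool shift [0.3 0.2 0. ] wz -5.886607904166262
```

Call:
play_rows(
  deltas=[
    [[0,0,0,0,0,-0.1,0.1],[0,0,0,0,0,-0.2,0.1],[0,0,0,0,0,-0.3,0.1],[0,0,0,0,0,-0.4,0.1],[0,0,0,0,0,-0.45,0.1]],
  ],
)

```text
time_s: 19.7
ee_pos: [567.8, 88.1, 20.0]
tool_rot: [[-0.712, -0.703, 0.001], [-0.703, 0.712, 0.0], [-0.001, -0.0, -1.0]]
ft_force: [-3.2, 0.1, 5.6]
grip_width: 0.169
```

```bash
python3 t.py 567.6 88.1 20 176.2; python3 - <<'E'
from h import *
shot("wrist",14);shot("scene",14);zoom("scene",14,180,130,300,250,5,"zc14")
E
```

```text
t 19.7 ee [567.8  88.1  20. ] yaw -135.37 q [ 0.15  0.47 -0.3   0.8   0.   -0.63] f [-3.2  0.1  5.6] m [-0.2   0.69 -0.1 ] w 0.16944389791058134
tool shift [0.2 0.2 0. ] wz -5.437898002352554
```

View pics/wrist14.png

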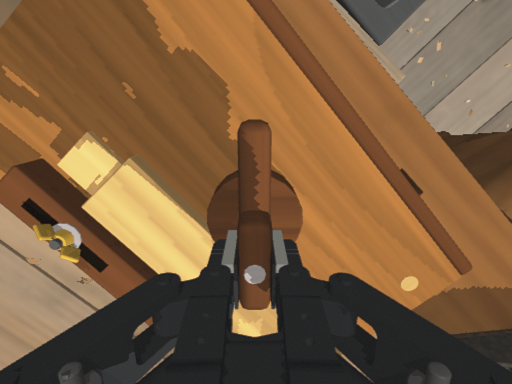

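View pics/zc14.png

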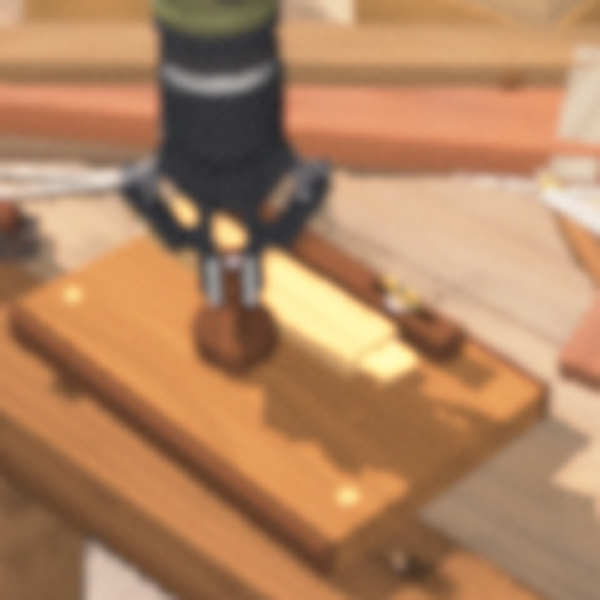

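Call:
play_rows(
  deltas=[
    [[0,0,0,0,0,-0.05,0.1],[0,0,0,0,0,-0.1,0.1],[0,0,0,0,0,-0.15,0.1],[0,0,0,0,0,-0.2,0.1]],
  ],
)

```text
time_s: 20.3
ee_pos: [567.8, 88.1, 20.0]
tool_rot: [[-0.558, -0.83, 0.001], [-0.83, 0.558, 0.0], [-0.001, -0.0, -1.0]]
ft_force: [-3.0, -0.8, 5.7]
grip_width: 0.171
```

```bash
python3 t.py 567.6 88.1 20
```

```text
t 20.3 ee [567.8  88.1  20. ] yaw -123.93 q [ 0.15  0.46 -0.3   0.8   0.   -0.82] f [-3.  -0.8  5.7] m [-0.18  0.78 -0.07] w 0.1707678013780111
tool shift [0.1 0.2 0. ] wz None
```

Call:
play_rows(
  deltas=[
    [[0,0,0,0,0,-0.04,0.1],[0,0,0,0,0,-0.08,0.1],[0,0,0,0,0,-0.08,0.1]],
  ],
)

```text
time_s: 20.68
ee_pos: [567.0, 87.6, 20.0]
tool_rot: [[-0.491, -0.871, -0.0], [-0.871, 0.491, -0.001], [0.001, 0.0, -1.0]]
ft_force: [-3.7, -1.6, 7.0]
grip_width: 0.169
```

```bash
python3 t.py 567.6 88.1 20
```

```text
t 20.675 ee [567.   87.6  20. ] yaw -119.43 q [ 0.15  0.46 -0.3   0.8  -0.   -0.9 ] f [-3.7 -1.6  7. ] m [-0.34  0.89 -0.03] w 0.1693024739662048
tool shift [-0.7 -0.2  0. ] wz None
```

Call:
play_rows(
  deltas=[
    [[0,0,0,0,0,-0.03,0.1],[0,0,0,0,0,-0.05,0.1],[0,0,0,0,0,-0.05,0.1]],
  ],
)

```text
time_s: 21.05
ee_pos: [566.6, 87.4, 20.0]
tool_rot: [[-0.448, -0.894, -0.001], [-0.894, 0.448, -0.001], [0.001, 0.001, -1.0]]
ft_force: [-5.0, -1.6, 7.8]
grip_width: 0.167
```

```bash
python3 t.py 567.6 88.1 20
```

```text
t 21.05 ee [566.6  87.4  20. ] yaw -116.59 q [ 0.15  0.46 -0.3   0.8  -0.   -0.95] f [-5.  -1.6  7.8] m [-0.46  1.02 -0.08] w 0.1669651560241302
tool shift [-1.1 -0.5  0. ] wz None
```

Call:
play_rows(
  deltas=[
    [[0,0,0,0,0,-0.03,0.1],[0,0,0,0,0,-0.05,0.1],[0,0,0,0,0,-0.05,0.1]],
  ],
)

```text
time_s: 21.42
ee_pos: [566.3, 87.5, 20.0]
tool_rot: [[-0.403, -0.915, -0.002], [-0.915, 0.403, -0.001], [0.001, 0.001, -1.0]]
ft_force: [-6.8, -1.6, 8.6]
grip_width: 0.169
```

```bash
python3 t.py 567.6 88.1 20;python3 - <<'E'
from h import *
shot("wrist",15)
E
```

```text
t 21.425 ee [566.3  87.5  20. ] yaw -113.75 q [ 0.15  0.46 -0.3   0.81 -0.   -1.  ] f [-6.8 -1.6  8.6] m [-0.35  1.12 -0.3 ] w 0.1693957322989425
tool shift [-1.1 -1.   0. ] wz None
```

View pics/wrist15.png

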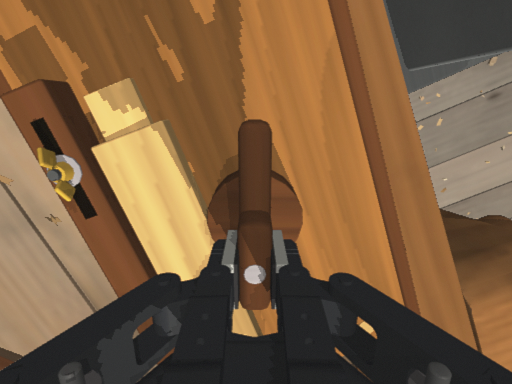

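```bash
cat > gap.py <<'E'
from h import *
import sys
def gap(n,i):
    p,d,c=load(n,i);C=cloud(d,c)
    a=np.radians(-3.8);ex=np.array([np.cos(a),np.sin(a)]);ey=np.array([-ex[1],ex[0]])
    X=C[...,:2]@ex;Y=C[...,:2]@ey;Z=C[...,2]
    for y in range(-50,170,10):
        s=abs(Y-y)<5
        f=X[s&(Z>47)&(Z<56)&(X>580)&(X<670)];r=X[s&(Z>39)&(Z<45)&(X>560)&(X<650)]
        if len(f)>8 and len(r)>8: print(n,y,"fenceface",np.percentile(f,2).round(1),"rail",np.percentile(r,2).round(1),np.percentile(r,98).round(1),"w",(np.percentile(f,2)-np.percentile(r,2)).round(1))
gap(sys.argv[1],sys.argv[2])
E
python3 gap.py wrist 0|head -20; python3 gap.py wrist 15
```

```text
wrist 20 fenceface 628.6 rail 599.0 629.0 w 29.6
wrist 30 fenceface 628.6 rail 593.1 629.0 w 35.6
wrist 40 fenceface 628.6 rail 590.0 629.0 w 38.6
wrist 50 fenceface 628.4 rail 583.5 628.6 w 44.9
wrist 60 fenceface 628.6 rail 583.3 628.6 w 45.3
wrist 70 fenceface 628.7 rail 583.3 628.6 w 45.4
wrist 80 fenceface 628.7 rail 583.3 628.6 w 45.3
wrist 90 fenceface 628.6 rail 583.1 628.7 w 45.5
wrist 100 fenceface 628.8 rail 583.0 628.7 w 45.8
wrist 110 fenceface 628.7 rail 582.7 628.8 w 46.0
wrist 120 fenceface 628.7 rail 582.8 628.7 w 45.9
wrist 130 fenceface 628.7 rail 582.7 628.8 w 46.0
wrist 140 fenceface 628.5 rail 582.7 628.7 w 45.8
wrist 150 fenceface 628.7 rail 582.5 628.9 w 46.1
wrist 160 fenceface 628.6 rail 582.6 628.9 w 46.0
wrist 10 fenceface 628.1 rail 627.6 629.3 w 0.5
wrist 20 fenceface 628.0 rail 596.0 628.9 w 31.9
wrist 30 fenceface 628.0 rail 595.5 629.0 w 32.4
wrist 40 fenceface 628.0 rail 596.7 629.0 w 31.3
wrist 50 fenceface 628.0 rail 584.7 628.5 w 43.3
wrist 60 fenceface 627.9 rail 584.8 628.5 w 43.0
wrist 70 fenceface 628.0 rail 584.7 628.5 w 43.3
wrist 80 fenceface 628.0 rail 584.8 628.5 w 43.3
wrist 90 fenceface 628.1 rail 568.1 628.6 w 60.0
wrist 100 fenceface 627.9 rail 584.9 628.6 w 43.1
wrist 110 fenceface 580.7 rail 585.5 628.5 w -4.8
wrist 120 fenceface 581.5 rail 586.5 628.6 w -5.0
wrist 130 fenceface 628.1 rail 591.0 628.4 w 37.1
```

Call:
play_rows(
  deltas=[
    [[0,0,0,0,0,-0.02,0.1],[0,0,0,0,0,-0.04,0.1],[0,0,0,0,0,-0.04,0.1]],
  ],
)

```text
time_s: 21.85
ee_pos: [566.0, 87.6, 20.0]
tool_rot: [[-0.367, -0.93, -0.002], [-0.93, 0.367, -0.0], [0.001, 0.002, -1.0]]
ft_force: [-5.9, -1.6, 8.2]
grip_width: 0.168
```

```bash
python3 t.py 567.6 88.1 20
```

```text
t 21.85 ee [566.   87.6  20. ] yaw -111.51 q [ 0.15  0.46 -0.3   0.81  0.   -1.04] f [-5.9 -1.6  8.2] m [-0.29  1.19 -0.61] w 0.16821921430449932
tool shift [-1.  -1.3  0. ] wz None
```

Call:
play_rows(
  deltas=[
    [[0,0,0,0,0,-0.02,0.1],[0,0,0,0,0,-0.03,0.1],[0,0,0,0,0,-0.03,0.1]],
  ],
)

```text
time_s: 22.22
ee_pos: [565.9, 87.8, 20.0]
tool_rot: [[-0.339, -0.941, -0.002], [-0.941, 0.339, 0.0], [0.001, 0.002, -1.0]]
ft_force: [-7.0, -0.9, 8.1]
grip_width: 0.171
```

```bash
python3 t.py 567.6 88.1 20; python3 - <<'E'
from h import *
shot("wrist",16);p,d,c=load("wrist",16);C=cloud(d,c)
m=(C[...,2]>60)&(C[...,2]<80)&(C[...,1]<75)&(C[...,1]>0)&(abs(C[...,0]-545)<60)
P=C[m];r=cv2.minAreaRect(P[:,:2].astype(np.float32));print(r)
E
python3 gap.py wrist 16
```

```text
t 22.225 ee [565.9  87.8  20. ] yaw -109.83 q [ 0.15  0.46 -0.3   0.81  0.   -1.07] f [-7.  -0.9  8.1] m [-0.19  1.18 -0.88] w 0.1710784806312059
tool shift [-0.9 -1.5  0. ] wz None
((555.72412109375, 54.92274475097656), (64.23637390136719, 25.434003829956055), 56.16114807128906)
wrist 10 fenceface 628.0 rail 627.6 629.2 w 0.4
wrist 20 fenceface 628.1 rail 594.7 629.0 w 33.4
wrist 30 fenceface 628.0 rail 597.0 629.1 w 31.0
wrist 40 fenceface 627.9 rail 597.4 629.2 w 30.5
wrist 50 fenceface 628.0 rail 584.8 628.5 w 43.2
wrist 60 fenceface 628.0 rail 584.7 628.5 w 43.3
wrist 70 fenceface 628.1 rail 584.7 628.6 w 43.4
wrist 80 fenceface 628.1 rail 584.7 628.5 w 43.5
wrist 90 fenceface 628.1 rail 567.1 628.5 w 61.0
wrist 100 fenceface 628.0 rail 584.8 628.6 w 43.2
wrist 110 fenceface 580.6 rail 585.6 628.5 w -5.0
wrist 120 fenceface 581.1 rail 586.4 628.6 w -5.3
wrist 130 fenceface 628.4 rail 588.6 628.6 w 39.7
wrist 140 fenceface 637.9 rail 594.3 627.7 w 43.6
```

View pics/wrist16.png

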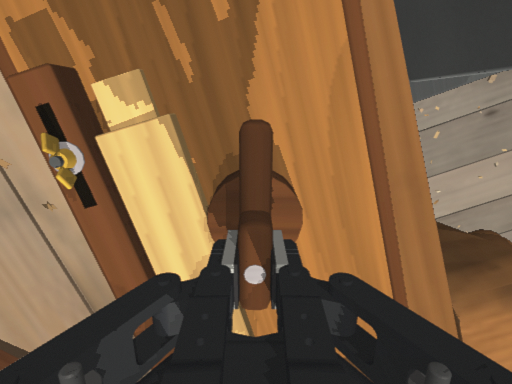

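Call:
play_rows(
  deltas=[
    [[0.3,0.7,-0.3,0,0,0,0.1],[0.5,1.3,-0.5,0,0,0,0.1],[0.5,1.3,-0.5,0,0,0,0.1]],
  ],
)

```text
time_s: 22.65
ee_pos: [565.9, 87.7, 20.1]
tool_rot: [[-0.338, -0.941, -0.0], [-0.941, 0.338, -0.0], [0.0, 0.0, -1.0]]
ft_force: [-4.5, -1.0, 6.5]
grip_width: 0.171
```

```bash
python3 t.py 567.6 88.1 20
```

```text
t 22.65 ee [565.9  87.7  20.1] yaw -109.77 q [ 0.15  0.46 -0.31  0.8   0.   -1.07] f [-4.5 -1.   6.5] m [-0.27  0.87 -0.95] w 0.17092789069852077
tool shift [-0.9 -1.5  0.1] wz None
```

Now release, gently, and check.

Call:
play_rows(
  deltas=[
    [[0,0,0,0,0,0,0.2],[0,0,0,0,0,0,0.3],[0,0,0,0,0,0,0.42],[0,0,0,0,0,0,0.42]],
  ],
)

```text
time_s: 23.15
ee_pos: [566.7, 88.0, 19.7]
tool_rot: [[-0.337, -0.942, 0.001], [-0.942, 0.337, 0.0], [-0.0, -0.001, -1.0]]
ft_force: [0.1, 0.2, -0.1]
grip_width: 0.417
```

```bash
python3 t.py 567.6 88.1 20; python3 - <<'E'
from h import *
shot("wrist",17)
E
python3 gap.py wrist 17
```

```text
t 23.15 ee [566.7  88.   19.7] yaw -109.67 q [ 0.15  0.46 -0.31  0.8   0.   -1.07] f [ 0.1  0.2 -0.1] m [-0.04  0.05  0.01] w 0.4168256291678655
tool shift [-0.4 -0.8 -0.3] wz None
wrist 10 fenceface 627.9 rail 627.4 629.3 w 0.6
wrist 20 fenceface 628.0 rail 597.4 629.0 w 30.6
wrist 30 fenceface 628.0 rail 593.4 629.0 w 34.6
wrist 40 fenceface 628.0 rail 594.4 628.9 w 33.7
wrist 50 fenceface 627.9 rail 584.9 628.5 w 43.0
wrist 60 fenceface 628.0 rail 584.7 628.5 w 43.2
wrist 70 fenceface 628.1 rail 584.6 628.5 w 43.5
wrist 80 fenceface 628.2 rail 584.7 628.5 w 43.5
wrist 90 fenceface 628.1 rail 568.4 628.5 w 59.7
wrist 100 fenceface 627.7 rail 584.7 628.6 w 43.0
wrist 110 fenceface 580.7 rail 585.4 628.6 w -4.7
wrist 120 fenceface 628.0 rail 588.8 628.6 w 39.1
wrist 130 fenceface 580.6 rail 604.3 628.7 w -23.8
wrist 140 fenceface 627.9 rail 584.3 628.7 w 43.6
```

View pics/wrist17.png

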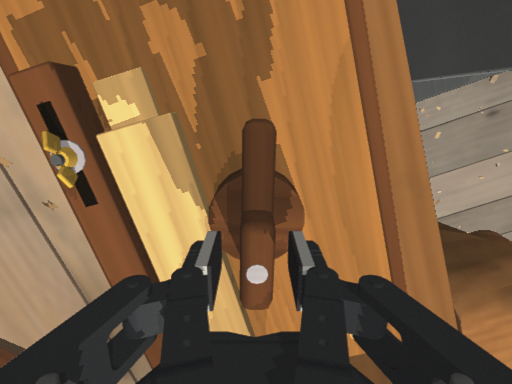

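Call:
play_rows(
  deltas=[
    [[0,0,-8,0,0,0,0.42],[0,0,-20,0,0,0,0.42],[0,0,-40,0,0,0,0.42],[0,0,-70,0,0,0,0.42],[0,0,-110,0,0,0,0.42]],
  ],
)

```text
time_s: 23.82
ee_pos: [565.6, 87.8, 130.9]
tool_rot: [[-0.337, -0.942, -0.001], [-0.942, 0.337, -0.0], [0.0, 0.001, -1.0]]
ft_force: [0.1, 0.5, -0.2]
grip_width: 0.421
```

Call:
play_rows(
  deltas=[
    [[20,0,-40,0,0,0,0.42],[20,0,-80,0,0,0,0.42],[20,0,-80,0,0,0,0.42],[20,0,-80,0,0,0,0.42]],
  ],
)

```text
time_s: 24.32
ee_pos: [559.3, 69.0, 209.9]
tool_rot: [[-0.337, -0.942, 0.0], [-0.942, 0.337, 0.0], [-0.0, -0.0, -1.0]]
ft_force: [0.3, -0.7, -0.6]
grip_width: 0.418
```

```bash
python3 t.py 567.6 88.1 20; python3 - <<'E'
from h import *
shot("wrist",18);shot("side",18);zoom("side",18,180,150,360,350,3,"zd18")
p,d,c=load("wrist",18);C=cloud(d,c)
m=(C[...,2]>67)&(C[...,2]<95)&(C[...,1]<130)&(C[...,1]>0)&(abs(C[...,0]-560)<60)
P=C[m];r=cv2.minAreaRect(P[:,:2].astype(np.float32));print(r,"top",np.percentile(P[:,2],95))
E
python3 gap.py wrist 18
```

```text
t 24.325 ee [559.3  69.  209.9] yaw -109.68 q [ 0.12  0.32 -0.    1.25  0.   -1.1 ] f [ 0.3 -0.7 -0.6] m [-0.05 -0.03  0.03] w 0.4178150961631765
tool shift [-20.7  -1.3 189.9] wz None
((558.3040161132812, 66.29959106445312), (85.6566390991211, 15.644755363464355), 69.83279418945312) top 88.39322513757409
wrist 20 fenceface 628.4 rail 597.9 628.5 w 30.6
wrist 30 fenceface 628.4 rail 594.5 628.7 w 33.9
wrist 40 fenceface 628.4 rail 596.7 628.7 w 31.7
wrist 50 fenceface 628.3 rail 585.0 628.4 w 43.3
wrist 60 fenceface 628.3 rail 585.1 628.3 w 43.2
wrist 70 fenceface 628.3 rail 584.9 628.2 w 43.4
wrist 80 fenceface 628.3 rail 585.0 628.3 w 43.3
wrist 90 fenceface 628.3 rail 571.3 628.3 w 57.0
wrist 100 fenceface 628.2 rail 585.0 628.2 w 43.2
wrist 110 fenceface 580.7 rail 585.4 628.4 w -4.6
wrist 120 fenceface 580.9 rail 585.8 628.4 w -4.8
wrist 130 fenceface 585.0 rail 585.2 628.3 w -0.2
wrist 140 fenceface 628.5 rail 585.0 628.5 w 43.5
wrist 150 fenceface 628.6 rail 585.1 628.3 w 43.4
wrist 160 fenceface 628.6 rail 585.1 628.3 w 43.5
```

View pics/wrist18.png

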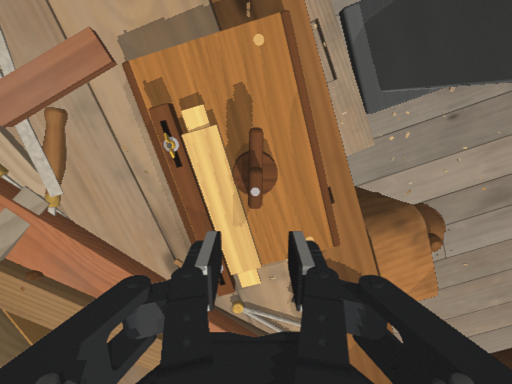

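View pics/zd18.png

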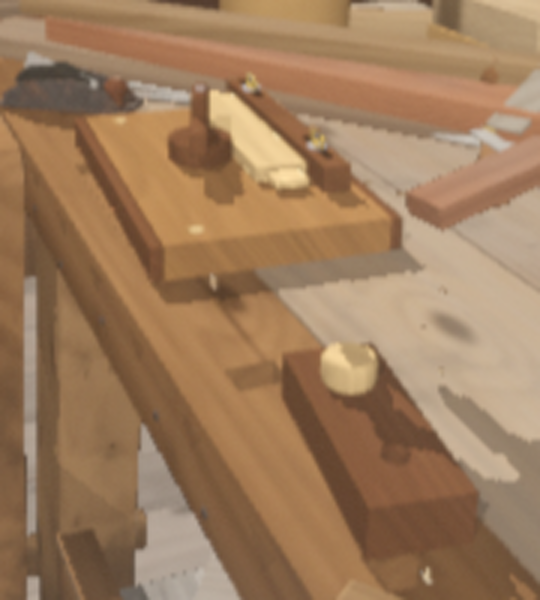

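Held: lever at about 74° of turn, rail flush against the fence over its length, dog and plane undisturbed, robot clear.

```bash
python3 -c "
from station import *
print(job_done())"
```

```text
the job is handed in; nothing more can be done
None
```

The rail is clamped flat against the fence with the cam dog. The job was handed in at about 24 s, and `job_done()` reported no verdict.

**What I did**
1. I lifted the cam out of its rack by the lever and turned the lever to point away from the fence.
2. I set the pin on the board 10 mm beside the hole and slid it along at about 4 to 6 N until it dropped in. I then eased it down until the disc lay on the board.
3. I turned the lever about 74° until the torque rose to about 0.9 N m, then eased off, let go and rose straight up.

**What the last checks showed**
- **Cam:** its top is 88 mm above the bench, which is where it should be with the pin home. The lever stayed where I left it after release.
- **Rail:** the distance from its front to the fence face reads an even 43.2 to 43.5 mm where the readings are clean. It read about 45 to 46 mm before clamping. The true width is 44 mm, so the rail sits flush and parallel within measuring error.
- **Other things:** the round dog is still in the rack and the block plane looks untouched. The robot is touching nothing.

**What disagreed or stayed unmeasured**
- The visible finger tips stood about 36 mm short of the reported tool point. I set the grasp height from the pictures instead, after one trial closing above the grip that touched nothing.
- Some fence and rail readings near the lever were spoilt by it blocking the view, and I left those out.
- I judged the clamping force only from the torque (my rough estimate is 50 to 60 N); I did not measure it directly.

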